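# Lay out the dried TLC plates under the inspection lamp

## Robot

A 6-joint arm with a two-finger parallel gripper is mounted at the origin on the work surface. World frame = base frame: x ahead of the robot, y to its left, z up, the work surface at z = 0. Lengths are in m, angles in rad, forces in N, time in s.
With the tool pointing down it reaches from about 0.325 to 0.775 m from the base axis. Payload 5.5 kg.
Tool frame: the origin (TCP) lies on the mounting face of the last link; the fingertips stand 182 mm ahead of it and the grasp point (between the pads) lies 163 mm ahead of it; x points along the fingers, y is the direction in which the jaws open and shut, and the axes are right-handed (so a half turn about x gives the same grasp; the last joint's range is limited). The gripper opens to 88 mm and grips with 3 to 60 N. Pads are 20 mm wide; open, the fingers measure 115 mm over their backs; the gripper's body (75 mm by 178 mm) begins 61 mm behind the grasp point.
Start: joints at [-1.357, 0.091, 1.231, -0, 1.82, -0.057], TCP at [0.161, -0.578, 0.405] pointing down, gripper open.
Joint ranges: [-2.87, 2.87], [-0.86, 2.18], [0.17, 2.46], [-1.51, 4.65], [0.06, 2.69], [-2.65, 2.65]. Speed limits (rad/s): [2.57, 2.57, 3.01, 3.14, 3.14, 3.14].

## Interface

Orientations are given as a unit quaternion [x, y, z, w].
In Python, from cell import robot gives the robot as it stands. The module is installed in compiled form; this text tells all that it offers.
- The arm moves only by the shell command python3 -m pendant 'ROWS'. ROWS is JSON, a list of rows, each an object with "gripper": the opening, from 0 (shut) to 1 (fully open); "travel": the shift along the world's x, y, z scaled (see below), a list of three; "spin": the turn about the world's z scaled (see below). A call has 1 to 12 rows; each row is the pose to reach, as a shift and turn from the pose commanded when the call began, turning the shorter way round; what a row does not reach only later rows make up. The controller multiplies each number of a shift by 0.5 m and each number of a turn by pi rad. A row lasts 1/8 s, in which the tool goes at most 62.5 mm and 10.7 degrees, less where a joint would pass 70% of its speed; a pose out of reach is approached as far as the arm can. A call with a number of a shift or a turn outside -1 to 1 is refused whole. A call with a gripper value outside its range is refused whole. The fingers move at their own pace and stop on an object; the grip force is fixed at half the most. Time passes only in rows, so rows that repeat a pose let the fingers close. It gives the time, the measured TCP pose, the force and the opening at its end, in the units of the state.
- robot.sense(): the state, without advancing time (a new reading comes with each control period).
- robot.get_image(name): name is "scene" or "side" or "wrist"; returns a dict with "color" (420x560x3 uint8, red, green, blue), "depth" (420x560 float32, m along the optical axis (not along the pixel's ray), 0 where there is no reading), "fx", "fy", "cx", "cy" (pixels), "dist_coeffs" ([k1, k2, p1, p2, k3] as OpenCV has them; the pictures are not rectified), "world_from_camera" (4x4, takes a point from camera to world coordinates); the wrist camera has in their place "hand_eye" (4x4, takes a point from camera to tool coordinates, whose origin is the TCP and whose axes are the tool frame's). Camera axes: x right, y down, z forward; pixel columns grow to the right and rows downward; lengths in m; the calibration is good to about 2 mm. A picture is of the moment at which its call begins: read the wrist's pose just before it.
- robot.finish_job(): hands the job in, once; it reports no verdict.
Trained networks look in the newest picture that a camera, given by its name, has taken for a name from the list of things; names that differ only in an ending like _2 or _b are one class to them, and where a whole thing is asked for, a point or a joint stands for the part that bears it (a point fixed in the world has none). Each returns a list of dicts, best first, with "confidence" (0 to 1); they miss things now and then, are a little off and sometimes report something else, mostly with a low value. They report only what shows in the picture. A call takes as long as a camera call. They do not tell look-alikes from the thing itself.
- robot.spot_in(camera, label): "location" ([column, row] in pixels, amid what is visible of it).
The state is a dict: "clock": time; "qpos": joint angles; "dq": joint speeds; "joint_torque": joint torques, N m; "eef_pos": TCP position; "tcp_rot": TCP orientation; "ft_force": force on the tool from outside, world axes, zero at the start; "ft_torque": the same for the moment, N m; "width": finger opening in m.
Only numpy, scipy, OpenCV 4.12 (cv2) and the standard library are available. Lean on these libraries where they do the work, as an engineer would, in place of code of your own. Each camera call takes 0.05 s, during which the arm holds its last target.

## Task

The two to four dried chromatography plates in the dark grey drying tray are to be viewed on the grey viewing box. Swing the box's hinged lamp up until it stands nearly upright, well clear of the dark window, then bring over every plate: each lies flush in its recess, so press down the end that overhangs the trough to tip the other end up, take it by its long edges, and lay it flat on the window, coated side up, the plates side by side, square to the window and wholly on it. Last, swing the lamp down until its arm is level over the plates and leave it there; do not disturb the vial rack, the bottle or the beaker.

Things in the scene. Friction and masses are not known exactly. Their poses are not given: they have to be found in the camera images.
- plate1: chromatography plate 80 x 40 x 4 mm, 31 g: green glass below, thick off-white coat with tan bands above. All four are alike; up to two are absent. Origin: centre of its underside; x along the 80 mm, y along the 40 mm, z out of the coated face. It starts in a recess of the tray, axes as the tray's, its origin at tray x = +5, y = -81, z = 28 mm.
- plate2: chromatography plate 80 x 40 x 4 mm, 31 g: green glass below, thick off-white coat with tan bands above. All four are alike; up to two are absent. Origin: centre of its underside; x along the 80 mm, y along the 40 mm, z out of the coated face. It starts in a recess of the tray, axes as the tray's, its origin at tray x = +5, y = -27, z = 28 mm.
- plate3: chromatography plate 80 x 40 x 4 mm, 31 g: green glass below, thick off-white coat with tan bands above. All four are alike; up to two are absent. Origin: centre of its underside; x along the 80 mm, y along the 40 mm, z out of the coated face. It starts in a recess of the tray, axes as the tray's, its origin at tray x = +5, y = 27, z = 28 mm.
- plate4: chromatography plate 80 x 40 x 4 mm, 31 g: green glass below, thick off-white coat with tan bands above. All four are alike; up to two are absent. Origin: centre of its underside; x along the 80 mm, y along the 40 mm, z out of the coated face. It starts in a recess of the tray, axes as the tray's, its origin at tray x = +5, y = 81, z = 28 mm.
- tray: dark grey PTFE-coated metal drying tray, loose, 0.9 kg: x from -51 to +53 mm, 228 mm in y, 32 mm high. Origin on its underside; x points away from the robot (but for yaw). Four recesses, pitch 54 mm in y, 42 mm wide between 12 mm ribs, floor at z = 28 mm from x = 0 to +47; ribs and rim at z = 32 mm: a plate lies flush, ungrippable.
- tray_edge (a point): middle of the edge (along tray y) at tray x = 0, z = 28 mm where the recess floors end; a lying plate overhangs it by 35 mm. From it the floor falls towards -x (the robot) at 28 degrees, a slippery ramp (friction about 0.12) into one open trough across all recesses. Press a plate's overhanging end down some 10 mm (1 N is enough, fingers fit the trough) and it tips about this edge.
- tray_stop (a point): middle of the top of the wall that ends the trough, tray x = -45 mm, z = 32 mm. A tipped plate falls back unless it goes down the ramp by 6 mm or more; drawn on by the pressing finger, or let slide, it goes 14 mm to this wall and stays tipped at 28 degrees. Its far end is then at tray x = +27 mm, its underside there 10 mm above the ribs, free on both sides for the fingers.
- viewer: viewing box fixed to the bench: grey housing 180 (x) x 304 (y) x 30 mm, its top a flush dark window 150 (x) x 280 (y) mm centred on the origin. Origin: centre of the underside; x points away from the robot (give or take its yaw). Behind the window, at x = +135 to +165 mm, a fork 92 mm wide and 130 mm high carries the lamp's hinge.
- window (a point): centre of the dark window, on its surface, 30 mm above the bench.
- lamp (a joint): angle of the lamp's arm, rad: 0 = level over the window, grows as it swings up (1.5 = its upper stop, nearly upright; it can also dip to -0.3). Stiff friction hinge: it stays where it is left and takes 4 to 7 N at the handle. The lamp head is a beige housing 70 x 240 x 36 mm, centred 150 mm from the hinge on the arm's line.
- lamp_hinge (a point): the lamp's hinge axis (parallel to the viewer's y), at viewer x = +150 mm, 115 mm above the bench.
- lamp_handle (a point): middle of the round steel bar handle (10 mm thick, 110 mm long along the viewer's y) on the side of the lamp head that faces the robot, 230 mm from the hinge on the arm's line; there is a 40 mm gap between bar and head for a finger.
- vial_rack: bystander: grey block 50 x 110 mm with blue-capped vials, 45 mm high. Origin: centre of the underside.
- solvent: bystander: amber bottle, 70 mm across, 145 mm high. Origin: centre of the underside.
- beaker: bystander: clear beaker, 60 mm across, 75 mm high. Origin: centre of the underside.
Mind the look-alikes: they are no part of the job. Leave any blue or orange look-alike of the plate3 alone.

How it is judged:
By the outcome, as a careful person would: the job done as asked, in the order asked, and still so for the second after the job is handed in, with the robot touching nothing.
Of plate1, plate2, plate3, plate4 only 2 to 4 are there at a start; the rules pass over those that are not, and their reading is None.
At some moment in a run one of tray may be knocked a few centimetres aside while the robot is not near it.
It also fails if it takes over 210 s, if anything falls off the work surface, if the arm or the gripper's body presses on something with over 40 N, if the wrist force passes 120 N, or if a joint passes its speed limit or range.

## Working session

There is one attempt and no reset: what is moved stays moved. The work goes in short steps, Python scripts to look and compute and a shell command to move; the robot and the scene stay as the last step left them, time stands still between calls to the robot, and variables do not carry over. Pictures are saved under pics/ and viewed, and the job is handed in when it is done.

```bash
mkdir -p pics; cat > h.py <<'E'
import numpy as np, cv2
from cell import robot
from scipy.spatial.transform import Rotation as R
def grab(n,fn=None):
    s=robot.sense(); im=robot.get_image(n)
    if fn: cv2.imwrite('pics/'+fn,im['color'][:,:,::-1])
    if n=='wrist':
        T=np.eye(4);T[:3,:3]=R.from_quat(s['tcp_rot']).as_matrix();T[:3,3]=s['eef_pos']
        im['W']=T@np.array(im['hand_eye'])
    else: im['W']=np.array(im['world_from_camera'])
    im['K']=np.array([[im['fx'],0,im['cx']],[0,im['fy'],im['cy']],[0,0,1]])
    return im
def cloud(im):
    h,w=im['depth'].shape
    u,v=np.meshgrid(np.arange(w),np.arange(h))
    p=cv2.undistortPoints(np.stack([u,v],-1).reshape(-1,1,2).astype(np.float64),im['K'],np.array(im['dist_coeffs'])).reshape(h,w,2)
    d=im['depth'].astype(float)
    P=np.stack([p[...,0]*d,p[...,1]*d,d],-1)
    return P@im['W'][:3,:3].T+im['W'][:3,3]
def ray(im,uv,z):
    p=cv2.undistortPoints(np.array(uv,float).reshape(-1,1,2),im['K'],np.array(im['dist_coeffs'])).reshape(-1,2)
    d=np.c_[p,np.ones(len(p))]@im['W'][:3,:3].T; o=im['W'][:3,3]
    return o+d*((z-o[2])/d[:,2])[:,None]
def proj(im,X):
    Wi=np.linalg.inv(im['W']);
    return cv2.projectPoints(np.array(X,float).reshape(-1,1,3),cv2.Rodrigues(Wi[:3,:3])[0],Wi[:3,3],im['K'],np.array(im['dist_coeffs']))[0].reshape(-1,2)
E
python3 - <<'E'
from h import *
np.set_printoptions(precision=3,suppress=True)
for c in ['scene','side','wrist']:
    im=grab(c,c+'0.png'); print(c,im['W'],im['fx'])
    P=cloud(im)
    for l in ['plate1','tray','viewer','lamp','lamp_handle','vial_rack','solvent','beaker','window']:
        try:
            for r in robot.spot_in(c,l)[:6]:
                u,v=map(int,np.round(r['location'])); print(l,(u,v),round(r['confidence'],2),P[v,u])
        except Exception as e: print(l,e)
print(robot.sense())
E
```

```text
scene [[-0.484  0.673 -0.559  1.12 ]
 [ 0.875  0.385 -0.294  0.212]
 [ 0.018 -0.631 -0.775  0.857]
 [ 0.     0.     0.     1.   ]] 436.0125120302428
plate1 (227, 185) 0.93 [ 0.54  -0.234  0.03 ]
plate1 (337, 185) 0.82 [0.38  0.    0.005]
plate1 (291, 161) 0.73 [ 0.361 -0.145  0.002]
plate1 (248, 143) 0.67 [ 0.359 -0.284  0.003]
plate1 (265, 205) 0.64 [ 0.552 -0.117  0.035]
plate1 (196, 162) 0.62 [ 0.493 -0.367  0.002]
tray (267, 207) 0.96 [ 0.554 -0.11   0.034]
viewer (413, 265) 0.65 [0.609 0.243 0.136]
lamp (426, 238) 0.58 [0.551 0.246 0.155]
lamp_handle (428, 238) 0.58 [0.55  0.249 0.157]
vial_rack (252, 297) 0.8 [ 0.77  -0.023  0.021]
solvent (157, 210) 0.98 [ 0.72  -0.298  0.087]
beaker (181, 242) 0.61 [ 0.729 -0.239  0.015]
window (416, 261) 0.76 [0.597 0.246 0.136]
side [[-0.957 -0.15   0.246  0.402]
 [-0.288  0.466 -0.837  0.56 ]
 [ 0.011 -0.872 -0.49   0.45 ]
 [ 0.     0.     0.     1.   ]] 387.3015318576599
plate1 (321, 198) 0.86 [ 0.532 -0.239  0.031]
plate1 (390, 244) 0.86 [ 0.367 -0.132  0.005]
plate1 (384, 287) 0.78 [0.371 0.004 0.003]
plate1 (303, 222) 0.71 [ 0.546 -0.1
[... 484 characters left out ...]
 [ 0.526 -0.117  0.017]
window (240, 342) 0.96 [0.507 0.323 0.162]
window (267, 164) 0.68 [ 0.683 -0.296  0.074]
wrist [[ 0.268 -0.929 -0.255  0.232]
 [-0.963 -0.258 -0.071 -0.56 ]
 [-0.     0.264 -0.964  0.385]
 [ 0.     0.     0.     1.   ]] 329.9384734407118
{'clock': 1.5, 'qpos': array([-1.357,  0.091,  1.231,  0.   ,  1.82 , -0.057]), 'dq': array([-0.001,  0.   , -0.   , -0.002, -0.   , -0.001]), 'joint_torque': array([ -0.   , -44.618, -40.65 ,   0.07 ,   0.02 ,   0.   ]), 'eef_pos': array([ 0.161, -0.578,  0.405]), 'tcp_rot': array([ 0.701,  0.095, -0.701,  0.095]), 'ft_force': array([-0.51 ,  0.262,  0.166]), 'ft_torque': array([-0.042,  0.002,  0.006]), 'width': 0.08788948172793007}
```

View pics/scene0.png

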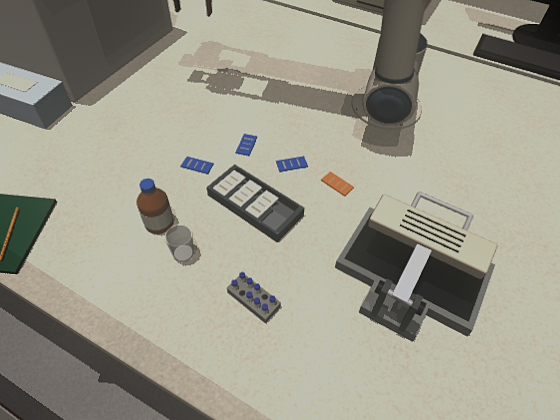

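View pics/side0.png

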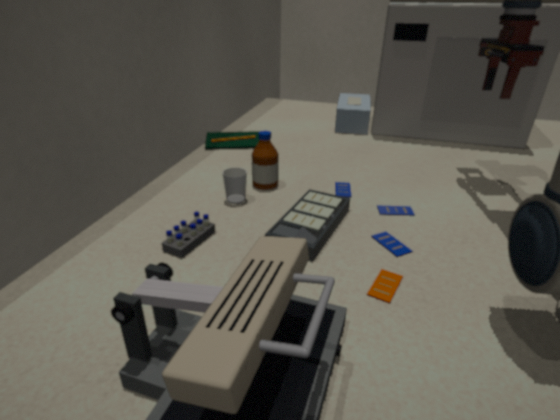

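Three plates show in the tray, at scene (231,181), (246,190) and (263,202). The recess at (283,216) is empty. Look-alikes on the bench are blue at (196,164), (246,145) and (291,163), and orange at (337,184). The lamp is almost level over the viewer. Next I'll measure the geometry.

```bash
cat > fit.py <<'E'
from h import *
np.set_printoptions(precision=4,suppress=True)
def rect(P2):
    (c,(w,h),a)=cv2.minAreaRect(P2.astype(np.float32)*1000); return np.array(c)/1000,w,h,a
E
python3 - <<'E'
from fit import *
a=grab('scene'); 
c=cv2.resize(a['color'][140:340,170:520],None,fx=2.2,fy=2.2,interpolation=cv2.INTER_CUBIC); cv2.imwrite('pics/crop1.png',c[:,:,::-1])
for n in ['scene','side']:
    im=grab(n); P=cloud(im); z=P[...,2]
    # tray
    m=(z>0.022)&(z<0.045)&(P[...,0]>.4)&(P[...,0]<.66)&(P[...,1]<-.03)&(P[...,1]>-.33)&(im['depth']>0)
    print(n,'tray',m.sum(),rect(P[m][:,:2]),np.percentile(z[m],[5,50,95]))
    m=(z>0.022)&(z<0.038)&(P[...,0]>.38)&(P[...,0]<.8)&(P[...,1]>.03)&(P[...,1]<.5)&(im['depth']>0)
    print(' viewer',m.sum(),rect(P[m][:,:2]),np.percentile(z[m],[5,50,95]))
    m=(z>0.08)&(P[...,0]>.3)&(P[...,0]<.9)&(P[...,1]>.05)&(P[...,1]<.5)&(im['depth']>0)
    Q=P[m]; 
    for x0 in np.arange(.38,.84,.02):
        k=(abs(Q[:,0]-x0)<.01); 
        if k.sum()>3: print('  x%.2f n%d z %s y %s'%(x0,k.sum(),np.percentile(Q[k,2],[2,50,98]),np.percentile(Q[k,1],[2,98])))
E
```

```text
scene tray 2887 (array([ 0.54  , -0.1551]), 230.36212158203125, 107.77210998535156, 80.09986114501953) [0.0248 0.032  0.035 ]
 viewer 7709 (array([0.6031, 0.2193]), 358.73876953125, 343.69598388671875, 86.55551147460938) [0.0278 0.0307 0.0333]
  x0.44 n132 z [0.1518 0.1589 0.1619] y [0.1978 0.3081]
  x0.46 n201 z [0.1528 0.1572 0.1614] y [0.1951 0.3133]
  x0.48 n67 z [0.151  0.1542 0.1578] y [0.1935 0.3127]
  x0.50 n709 z [0.1601 0.1634 0.1662] y [0.1366 0.3619]
  x0.52 n1128 z [0.1568 0.1608 0.1645] y [0.1366 0.3653]
  x0.54 n1155 z [0.1535 0.1572 0.161 ] y [0.1356 0.365 ]
  x0.56 n1755 z [0.122  0.1496 0.1571] y [0.1365 0.3639]
  x0.58 n150 z [0.1361 0.1399 0.1436] y [0.234  0.2626]
  x0.60 n154 z [0.133  0.1364 0.1396] y [0.2327 0.2615]
  x0.62 n163 z [0.13   0.1327 0.1361] y [0.2317 0.2608]
  x0.64 n167 z [0.1261 0.1294 0.1328] y [0.2308 0.2598]
  x0.66 n271 z [0.1217 0.1265 0.1323] y [0.2019 0.2834]
  x0.68 n608 z [0.0851 0.1225 0.1324] y [0.1997 0.2881]
  x0.70 n34 z [0.0826 0.1101 0.1304] y [0.268  0.2791]
side tray 2309 (array([ 0.5374, -0.1553]), 232.29226684570312, 105.8310
[... 208 characters left out ...]
599] y [0.2001 0.3129]
  x0.46 n403 z [0.1484 0.1552 0.1587] y [0.1977 0.3138]
  x0.48 n1157 z [0.1325 0.1488 0.1623] y [0.1398 0.3123]
  x0.50 n4270 z [0.1334 0.1615 0.164 ] y [0.149  0.3714]
  x0.52 n3192 z [0.1319 0.1594 0.1621] y [0.1454 0.3712]
  x0.54 n3016 z [0.1285 0.156  0.1586] y [0.1442 0.3702]
  x0.56 n1622 z [0.1269 0.1531 0.1553] y [0.1613 0.3693]
  x0.58 n397 z [0.1234 0.138  0.1408] y [0.2337 0.2634]
  x0.60 n397 z [0.1199 0.1344 0.1371] y [0.2322 0.2625]
  x0.62 n381 z [0.1168 0.1308 0.1337] y [0.2314 0.2614]
  x0.64 n367 z [0.1134 0.1278 0.1304] y [0.2308 0.2608]
  x0.66 n1245 z [0.0824 0.1221 0.1305] y [0.2001 0.2894]
  x0.68 n698 z [0.0826 0.1233 0.1308] y [0.2067 0.2894]
```

View pics/crop1.png

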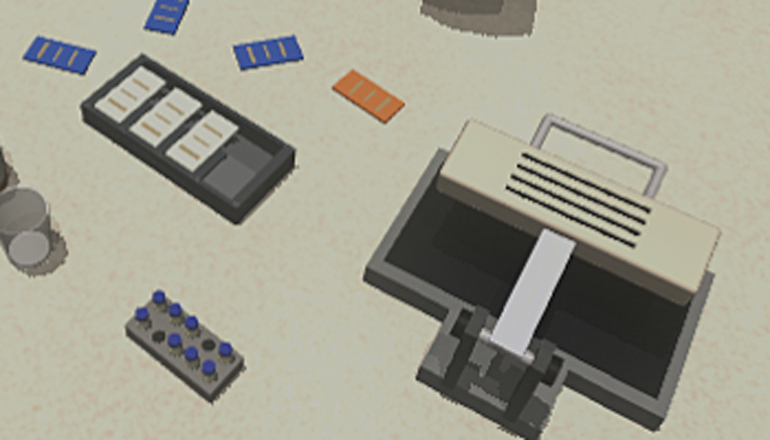

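```bash
python3 - <<'E'
from fit import *
for n in ['scene','side']:
    im=grab(n); P=cloud(im); z=P[...,2]
    m=((z>0.024)&(z<0.036)&(P[...,0]>.38)&(P[...,0]<.68)&(P[...,1]>.03)&(P[...,1]<.45)&(im['depth']>0)).astype(np.uint8)
    m=cv2.erode(m,np.ones((3,3)))
    nn,lab,st,_=cv2.connectedComponentsWithStats(m); 
    Q=P[m>0][:,:2]
    print(n,len(Q),[s[4] for s in st[1:]])
    for i in range(1,nn):
        if st[i,4]>150: 
            q=P[lab==i]; print(i,st[i],rect(q[:,:2]),q.min(0),q.max(0))
    # arm direction
    a=(z>0.115)&(z<.15)&(P[...,0]>.575)&(P[...,0]<.65)&(abs(P[...,1]-.247)<.03)
    q=P[a]; 
    print('arm fit',np.polyfit(q[:,0],q[:,1],1))
    # head top & handle
    a=(z>0.145)&(P[...,0]>.49)&(P[...,0]<.57)&(P[...,1]>.1)&(P[...,1]<.4); print('head',rect(P[a][:,:2]))
    a=(z>0.135)&(P[...,0]>.38)&(P[...,0]<.478)&(P[...,1]>.15)&(P[...,1]<.36); q=P[a]; print('handle',rect(q[:,:2]),q.min(0),q.max(0))
    k=q[:,0]<q[:,0].min()+.025; b=np.polyfit(q[k,1],q[k,0],1); print(b,np.median(q[k],0))
    print('top plane',np.polyfit(P[(z>.15)&(P[...,0]>.5)&(P[...,0]<.56)][:,0],P[(z>.15)&(P[...,0]>.5)&(P[...,0]<.56)][:,2],1))
E
```

```text
scene 6211 [np.int32(2699), np.int32(2987), np.int32(394), np.int32(131)]
1 [ 337  208   76  101 2699] (array([0.5542, 0.1651]), 131.1620635986328, 242.733642578125, 87.6123275756836) [0.4303 0.0975 0.0252] [0.6769 0.2331 0.0355]
2 [ 411  257   81   73 2987] (array([0.5348, 0.3353]), 128.7509307861328, 184.7337188720703, 87.75968933105469) [0.4448 0.2683 0.0255] [0.6259 0.4027 0.0351]
3 [380 296  28  27 394] (array([0.6562, 0.2446]), 44.903377532958984, 45.303749084472656, 86.21448516845703) [0.6322 0.2226 0.0263] [0.678  0.2684 0.0343]
arm fit [-0.0465  0.2752]
head (array([0.5306, 0.25  ]), 239.91041564941406, 72.55110168457031, 87.15107727050781)
handle (array([0.4598, 0.2542]), 35.73164749145508, 121.2155532836914, 0.028105007484555244) [0.4419 0.1936 0.1493] [0.4777 0.3148 0.1623]
[0.0236 0.4452] [0.4504 0.2581 0.1577]
top plane [-0.1773  0.2529]
side 9821 [np.int32(1143), np.int32(8678)]
1 [ 273  296   44   48 1143] (array([0.4927, 0.1497]), 95.99210357666016, 38.765098571777344, 87.22274017333984) [0.4716 0.1014 0.0276] [0.5138 0.1969 0.0325]
2 [ 123  304  223  116 8678] (array([0.5446, 0.229 ]), 297.1838684082031, 185.3906707763672, 16.86589813232422) [0.4264 0.1044 0.0251] [0.6785 0.3449 0.0349]
arm fit [-0.0549  0.2852]
head (array([0.5239, 0.2516]), 240.05433654785156, 73.558349609375, 87.0140151977539)
handle (array([0.4585, 0.2552]), 118.9483413696289, 39.87441635131836, 89.1353530883789) [0.4378 0.1954 0.1447] [0.4779 0.3146 0.1605]
[0.0297 0.4397] [0.4464 0.2691 0.1577]
top plane [0.0127 0.1543]
```

```bash
python3 - <<'E'
from fit import *
s=robot.sense(); M=R.from_quat(s['tcp_rot']).as_matrix(); print(M); print('tool y heading deg',np.degrees(np.arctan2(M[1,1],M[0,1])), s['eef_pos'])
E
```

```text
[[-0.      0.2675 -0.9636]
 [-0.     -0.9636 -0.2675]
 [-1.      0.      0.    ]]
tool y heading deg -74.48625093608598 [ 0.1605 -0.5782  0.4047]
```

```bash
python3 -m pendant '[{"gripper":0.45,"travel":[0.3,0.3,0.03],"spin":0.1},{"gripper":0.45,"travel":[0.3,0.3,0.03],"spin":0.2},{"gripper":0.45,"travel":[0.3,0.3,0.03],"spin":0.3},{"gripper":0.45,"travel":[0.4,0.5,0.03],"spin":0.4},{"gripper":0.45,"travel":[0.52,0.95,0.03],"spin":0.4},{"gripper":0.45,"travel":[0.52,0.95,0.03],"spin":0.4},{"gripper":0.45,"travel":[0.52,0.95,0.03],"spin":0.4},{"gripper":0.45,"travel":[0.52,0.95,0.03],"spin":0.4},{"gripper":0.45,"travel":[0.52,0.95,0.03],"spin":0.4},{"gripper":0.45,"travel":[0.52,0.95,0.03],"spin":0.4}]'
```

```text
clock: 3.0
eef_pos: [0.421, -0.1001, 0.4199]
tcp_rot: [0.509, 0.491, -0.509, 0.491]
ft_force: [-0.5, 0.2, 0.0]
width: 0.0396
```

```bash
python3 -m pendant '[{"gripper":0.45,"travel":[0.06,0.708,-0.04],"spin":0},{"gripper":0.45,"travel":[0.06,0.708,-0.04],"spin":0},{"gripper":0.45,"travel":[0.06,0.708,-0.04],"spin":0},{"gripper":0.45,"travel":[0.06,0.708,-0.04],"spin":0},{"gripper":0.45,"travel":[0.06,0.708,-0.04],"spin":0},{"gripper":0.45,"travel":[0.06,0.708,-0.04],"spin":0},{"gripper":0.45,"travel":[0.06,0.708,-0.04],"spin":0}]'
python3 - <<'E'
from fit import *
im=grab('wrist','w1.png'); P=cloud(im); z=P[...,2]
a=(z>0.14)&(z<.18)&(P[...,0]>.40)&(P[...,0]<.478)&(P[...,1]>.18)&(P[...,1]<.33); q=P[a]; print(a.sum(),q.min(0),q.max(0))
k=(q[:,0]<q[:,0].min()+.014)&(abs(q[:,1]-.254)<.04); print(np.median(q[k],0),q[k].min(0),q[k].max(0))
E
```

```text
clock: 3.88
eef_pos: [0.4509, 0.2521, 0.3985]
tcp_rot: [-0.509, -0.49, 0.511, -0.49]
ft_force: [-0.4, -0.8, 0.1]
width: 0.0395
3255 [0.4409 0.1943 0.1476] [0.4779 0.3142 0.1616]
[0.4483 0.2561 0.1585] [0.4417 0.214  0.153 ] [0.4544 0.2939 0.1616]
```

View pics/w1.png

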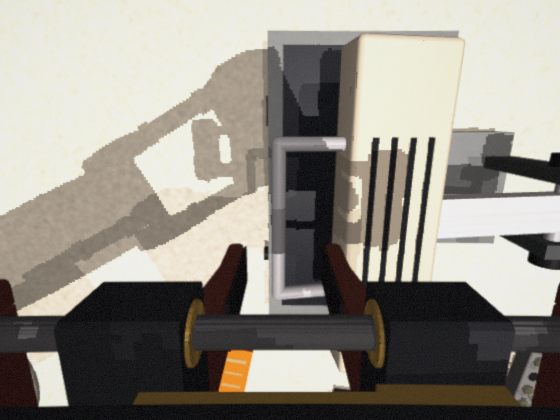

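The wrist picture shows the bar at column ~280 between the fingers, with the lamp head to its right (345–460). Now descending and gripping.

```bash
python3 -m pendant '[{"gripper":0.45,"travel":[-0.006,0.004,0],"spin":0},{"gripper":0.45,"travel":[-0.006,0.004,-0.08],"spin":0},{"gripper":0.45,"travel":[-0.006,0.004,-0.16],"spin":0},{"gripper":0.45,"travel":[-0.006,0.004,-0.16],"spin":0},{"gripper":0,"travel":[-0.006,0.004,-0.16],"spin":0},{"gripper":0,"travel":[-0.006,0.004,-0.16],"spin":0},{"gripper":0,"travel":[-0.006,0.004,-0.16],"spin":0},{"gripper":0,"travel":[-0.006,0.004,-0.16],"spin":0}]'
```

```text
clock: 4.92
eef_pos: [0.4466, 0.2531, 0.3205]
tcp_rot: [-0.51, -0.49, 0.511, -0.488]
ft_force: [-7.3, -0.7, 3.6]
width: 0.0094
```

```bash
python3 -m pendant '[{"gripper":0,"travel":[0.0135,-0.0007,0.056],"spin":0},{"gripper":0,"travel":[0.029,-0.0014,0.099],"spin":0},{"gripper":0,"travel":[0.049,-0.0024,0.14],"spin":0},{"gripper":0,"travel":[0.073,-0.0036,0.18],"spin":0},{"gripper":0,"travel":[0.101,-0.005,0.216],"spin":0},{"gripper":0,"travel":[0.132,-0.0065,0.25],"spin":0},{"gripper":0,"travel":[0.132,-0.0065,0.25],"spin":0}]'
python3 - <<'E'
from fit import *
im=grab('side','s1.png'); print(robot.sense()['ft_force'])
E
```

```text
clock: 5.8
eef_pos: [0.512, 0.2497, 0.449]
tcp_rot: [0.511, 0.49, -0.51, 0.489]
ft_force: [-11.6, -2.8, 13.9]
width: 0.0093
[-11.4382  -1.4487  13.4586]
```

View pics/s1.png

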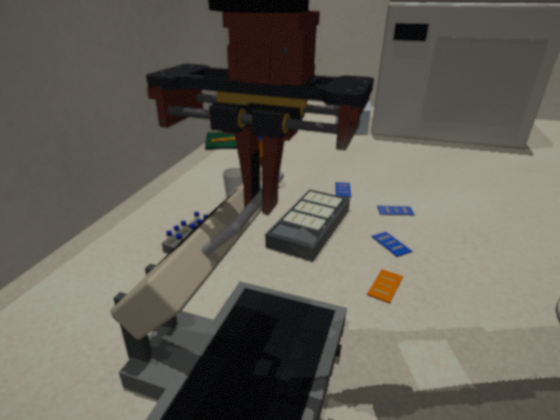

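```bash
python3 -m pendant '[{"gripper":0,"travel":[0.031,-0.0015,0.034],"spin":0},{"gripper":0,"travel":[0.068,-0.003,0.061],"spin":0},{"gripper":0,"travel":[0.108,-0.005,0.084],"spin":0},{"gripper":0,"travel":[0.15,-0.007,0.103],"spin":0},{"gripper":0,"travel":[0.193,-0.009,0.117],"spin":0},{"gripper":0,"travel":[0.238,-0.012,0.127],"spin":0},{"gripper":0,"travel":[0.257,-0.013,0.130],"spin":0},{"gripper":0,"travel":[0.257,-0.013,0.130],"spin":0}]'
python3 - <<'E'
from fit import *
im=grab('side','s2.png'); print(robot.sense()['ft_force'])
E
```

```text
clock: 6.85
eef_pos: [0.6414, 0.2431, 0.5135]
tcp_rot: [0.513, 0.488, -0.509, 0.49]
ft_force: [-0.4, 1.0, 9.7]
width: 0.0089
[0.0081 0.6122 9.8641]
```

View pics/s2.png

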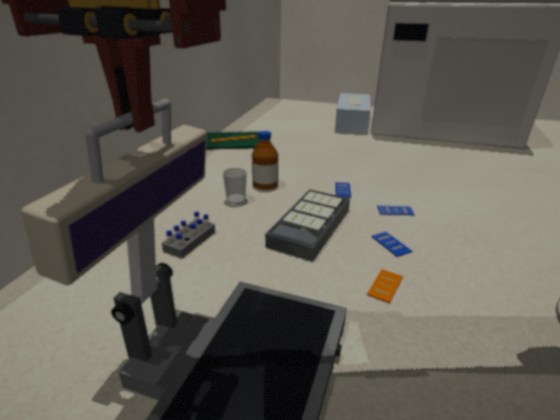

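The lamp now stands at about 1.4 rad, with its head at (120,200) and well clear of the window. I'll release it and go to look at the tray.

```bash
python3 -m pendant '[{"gripper":0.45,"travel":[0,0,0],"spin":0},{"gripper":0.45,"travel":[0,0,0],"spin":0},{"gripper":0.45,"travel":[0,0,0.12],"spin":0},{"gripper":0.45,"travel":[-0.1,-0.05,0.12],"spin":0.05},{"gripper":0.45,"travel":[-0.2,-0.2,0.05],"spin":0.1},{"gripper":0.1,"travel":[-0.294,-0.796,-0.1],"spin":0.458},{"gripper":0.1,"travel":[-0.294,-0.796,-0.222],"spin":0.458},{"gripper":0.1,"travel":[-0.294,-0.796,-0.222],"spin":0.458},{"gripper":0.1,"travel":[-0.294,-0.796,-0.222],"spin":0.458},{"gripper":0.1,"travel":[-0.294,-0.796,-0.222],"spin":0.458},{"gripper":0.1,"travel":[-0.294,-0.796,-0.222],"spin":0.458},{"gripper":0,"travel":[-0.294,-0.796,-0.222],"spin":0.458}]'
python3 - <<'E'
from fit import *
im=grab('side','s3.png');im=grab('wrist','w2.png'); print(robot.sense()['ft_force'])
E
```

```text
clock: 8.4
eef_pos: [0.494, -0.1576, 0.3955]
tcp_rot: [0.062, 0.706, -0.062, 0.703]
ft_force: [-0.0, 1.0, -0.1]
width: 0.0022
[ 0.0543 -0.9814 -0.3418]
```

View pics/w2.png

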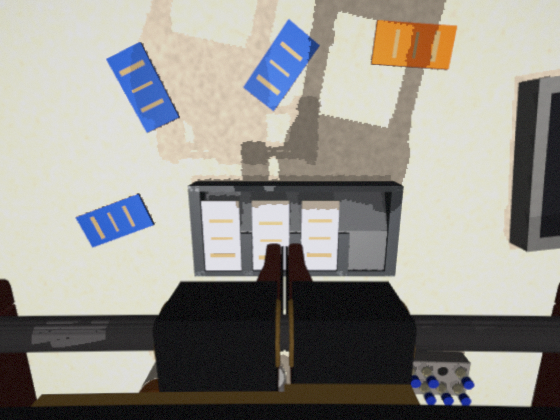

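View pics/s3.png

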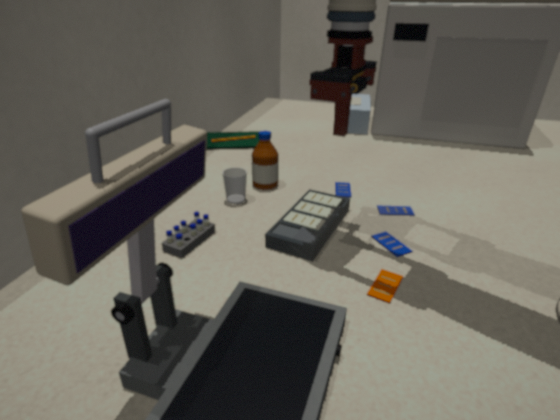

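```bash
cat >> fit.py <<'E'
def whites(im,z=.032,reg=(.35,.7,-.4,0.05),amin=300):
    hsv=cv2.cvtColor(im['color'],cv2.COLOR_RGB2HSV); P=cloud(im)
    m=((P[...,2]>.024)&(P[...,2]<.075)&(hsv[...,2]>120)&(P[...,0]>reg[0])&(P[...,0]<reg[1])&(P[...,1]>reg[2])&(P[...,1]<reg[3])).astype(np.uint8)
    n,l,st,_=cv2.connectedComponentsWithStats(m)
    out=[]
    for i in range(1,n):
        if st[i,4]<amin: continue
        v,u=np.where(l==i); q=ray(im,np.c_[u,v],z)
        out.append((st[i].tolist(),rect(q[:,:2]),np.median(P[l==i],0)))
    return out
def tray(im,reg=(.4,.66,-.33,-.03)):
    P=cloud(im); z=P[...,2]
    m=(z>0.026)&(z<0.045)&(P[...,0]>reg[0])&(P[...,0]<reg[1])&(P[...,1]<reg[3])&(P[...,1]>reg[2])&(im['depth']>0)
    m=cv2.morphologyEx(m.astype(np.uint8),cv2.MORPH_OPEN,np.ones((3,3)))>0
    return rect(P[m][:,:2])
E
python3 - <<'E'
from fit import *
for n in ['wrist','scene','side']:
    im=grab(n); print(n,tray(im))
    for w in whites(im,amin=100): print('  ',w)
    if n!='wrist':
        P=cloud(im); z=P[...,2]
        m=((z>0.024)&(z<0.036)&(P[...,0]>.38)&(P[...,0]<.622)&(P[...,1]>.03)&(P[...,1]<.45)&(im['depth']>0)).astype(np.uint8)
        m=cv2.morphologyEx(m,cv2.MORPH_OPEN,np.ones((3,3)))
        print(n,'viewer',rect(P[m>0][:,:2]))
E
```

```text
wrist (array([ 0.5398, -0.1545]), 229.2550048828125, 104.34932708740234, 79.97928619384766)
   ([186, 184, 9, 91, 117], (array([ 0.5192, -0.2661]), 2.48730731010437, 103.82431030273438, 79.40892791748047), array([ 0.5149, -0.2657,  0.032 ]))
   ([200, 200, 46, 70, 2621], (array([ 0.5312, -0.2313]), 47.83442687988281, 80.42601776123047, 79.73674011230469), array([ 0.5291, -0.2343,  0.0321]))
   ([248, 200, 46, 69, 2001], (array([ 0.5398, -0.1801]), 49.519927978515625, 79.23303985595703, 79.85179138183594), array([ 0.5302, -0.1828,  0.0321]))
   ([296, 200, 47, 69, 2439], (array([ 0.5492, -0.1276]), 50.537261962890625, 79.24038696289062, 79.83340454101562), array([ 0.5458, -0.1272,  0.0321]))
   ([345, 229, 40, 39, 1373], (array([ 0.5735, -0.0806]), 43.84927749633789, 45.268863677978516, 79.9587173461914), array([ 0.5748, -0.0782,  0.0282]))
scene (array([ 0.5401, -0.1545]), 230.0092315673828, 108.38672637939453, 80.39529418945312)
   ([213, 170, 32, 26, 391], (array([ 0.531 , -0.2339]), 41.24576187133789, 81.01701354980469, 80.24005889892578), array([ 0.5326, -0.2335,  0.0327]))
   ([
[... 327 characters left out ...]
.2478]), 305.01806640625, 92.82656860351562, 87.76000213623047)
side (array([ 0.5376, -0.1539]), 232.25314331054688, 105.245849609375, 79.9995346069336)
   ([304, 192, 37, 14, 290], (array([ 0.5284, -0.2352]), 42.16957473754883, 80.20454406738281, 79.66394805908203), array([ 0.5274, -0.2353,  0.0319]))
   ([295, 201, 36, 16, 312], (array([ 0.5381, -0.1823]), 41.9094123840332, 76.43476104736328, 79.31729125976562), array([ 0.5378, -0.1815,  0.0318]))
   ([284, 212, 37, 16, 342], (array([ 0.5505, -0.1301]), 42.804412841796875, 71.80500030517578, 79.97989654541016), array([ 0.55  , -0.1295,  0.0318]))
side viewer (array([0.5268, 0.2229]), 252.6837921142578, 192.5507354736328, 87.24446868896484)
```

Plates 1, 2 and 3 show in the wrist view at columns 223, 271 and 320. The recess at (367,250) is empty. The white and tan coat distinguishes them from the blue plates at (143,87), (281,65) and (115,220) and the orange one at (413,45). Starting with plate3.

```bash
python3 - <<'E'
from fit import *
print(robot.sense()['eef_pos'])
E
python3 -m pendant '[{"gripper":0,"travel":[0.048,0.064,-0.1],"spin":0},{"gripper":0,"travel":[0.048,0.064,-0.2],"spin":0},{"gripper":0,"travel":[0.048,0.064,-0.31],"spin":0},{"gripper":0,"travel":[0.048,0.064,-0.31],"spin":0},{"gripper":0,"travel":[0.048,0.064,-0.31],"spin":0}]'
```

```text
[ 0.4952 -0.1544  0.3991]
clock: 9.28
eef_pos: [0.5198, -0.1226, 0.2464]
tcp_rot: [0.062, 0.703, -0.062, 0.706]
ft_force: [-0.2, 0.9, 1.0]
width: 0.0007
```

```bash
python3 -m pendant '[{"gripper":0,"travel":[0,0,-0.05],"spin":0},{"gripper":0,"travel":[0,0,-0.065],"spin":0},{"gripper":0,"travel":[0,0,-0.072],"spin":0},{"gripper":0,"travel":[0,0,-0.074],"spin":0}]'
python3 - <<'E'
from fit import *
im=grab('side','s4.png'); print(robot.sense()['ft_force'],robot.sense()['eef_pos']); c=cv2.resize(im['color'][160:280,230:400],None,fx=4,fy=4); cv2.imwrite('pics/s4c.png',c[:,:,::-1])
E
```

```text
clock: 9.78
eef_pos: [0.5194, -0.123, 0.208]
tcp_rot: [0.062, 0.704, -0.062, 0.705]
ft_force: [-1.2, 0.8, 1.9]
width: 0.0003
[0.0445 1.0807 2.082 ] [ 0.5193 -0.1231  0.2079]
```

View pics/s4c.png

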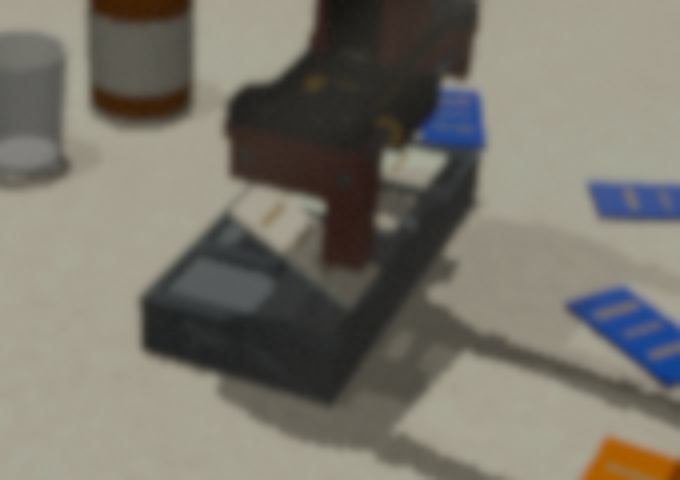

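```bash
python3 -m pendant '[{"gripper":0,"travel":[0,0,-0.003],"spin":0},{"gripper":0,"travel":[-0.005,0.001,-0.006],"spin":0},{"gripper":0,"travel":[-0.01,0.002,-0.009],"spin":0},{"gripper":0,"travel":[-0.016,0.003,-0.011],"spin":0},{"gripper":0,"travel":[-0.016,0.003,-0.011],"spin":0}]'
python3 - <<'E'
from fit import *
im=grab('side','s5.png'); print(robot.sense()['ft_force'],robot.sense()['eef_pos']); c=cv2.resize(im['color'][160:280,230:400],None,fx=4,fy=4); cv2.imwrite('pics/s5c.png',c[:,:,::-1])
E
```

```text
clock: 10.45
eef_pos: [0.5113, -0.1216, 0.2033]
tcp_rot: [0.062, 0.704, -0.062, 0.705]
ft_force: [-2.7, 0.2, 7.0]
width: 0.0002
[-3.2913  0.4852  7.1937] [ 0.5113 -0.1216  0.2033]
```

View pics/s5c.png

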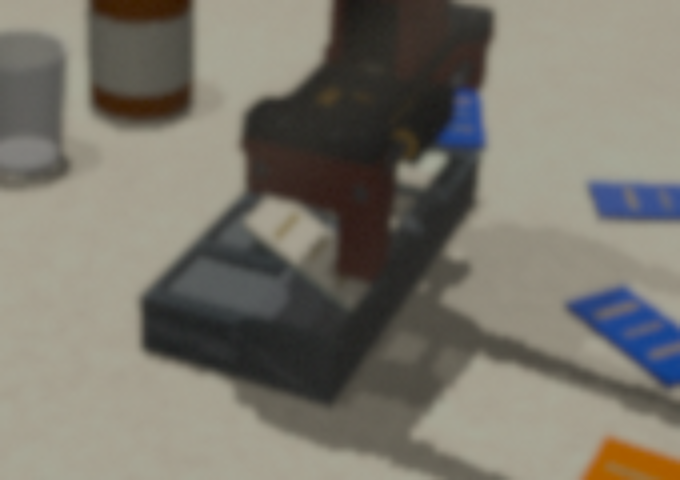

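```bash
python3 -m pendant '[{"gripper":0,"travel":[-0.002,0.0003,0.03],"spin":0},{"gripper":0.68,"travel":[0,0,0.2],"spin":0},{"gripper":0.68,"travel":[0.03,-0.009,0.3],"spin":0},{"gripper":0.68,"travel":[0.03,-0.009,0.3],"spin":0},{"gripper":0.68,"travel":[0.03,-0.009,0.3],"spin":0}]'
python3 - <<'E'
from fit import *
im=grab('wrist','w3.png'); print(robot.sense()['ft_force'],robot.sense()['eef_pos'])
for w in whites(im): print(w)
print(tray(im))
P=cloud(im)
T=np.array([.538,-.1545]);ex=np.array([.9848,-.1736]);ey=np.array([.1736,.9848])
d=P[...,:2]-T; tx=d@ex*1000; ty=d@ey*1000
for x0 in range(-45,50,6):
    m=(abs(tx-x0)<3)&(abs(ty-27)<12)&(P[...,2]<.08); 
    if m.sum(): print(x0,m.sum(),np.median(P[m][:,2]))
m=(P[...,2]>.038)&(abs(ty-27)<30)&(P[...,2]<.07)&(abs(tx)<50); print('raised x',np.percentile(tx[m],[1,99]),'y',np.percentile(ty[m],[1,99]))
E
```

```text
clock: 11.12
eef_pos: [0.5261, -0.1259, 0.3521]
tcp_rot: [0.062, 0.704, -0.062, 0.705]
ft_force: [0.1, -0.1, -0.6]
width: 0.0371
[-0.5509  0.5379 -0.6098] [ 0.5259 -0.1259  0.3502]
([196, 181, 117, 82, 5891], (array([ 0.5442, -0.159 ]), 109.76197052001953, 80.50981140136719, 78.60906219482422), array([ 0.544 , -0.1627,  0.0321]))
([147, 182, 51, 82, 3557], (array([ 0.5309, -0.2344]), 41.157657623291016, 80.62515258789062, 80.1688461303711), array([ 0.5287, -0.2343,  0.0321]))
([320, 217, 45, 45, 1388], (array([ 0.5743, -0.0792]), 41.72028732299805, 44.99775695800781, 80.0818099975586), array([ 0.572 , -0.0746,  0.0281]))
(array([ 0.5402, -0.1543]), 228.458984375, 104.66355895996094, 80.051025390625)
-45 109 0.03205178266243519
-39 127 0.011662859221135524
-33 171 0.014442045917934021
-27 173 0.017699513402673228
-21 169 0.02097912225217191
-15 171 0.024153416374861958
-9 168 0.027481717697187685
-3 175 0.030480488594037625
3 176 0.03365483396269467
9 177 0.036916079016602876
15 181 0.04003169709059917
21 174 0.04321297125318874
27 100 0.045088384245679874
33 33 0.028202837276385173
39 136 0.02813891194653939
45 147 0.028222694798836878
raised x [ 9.8701 28.1215] y [ 8.3741 47.5744]
```

View pics/w3.png

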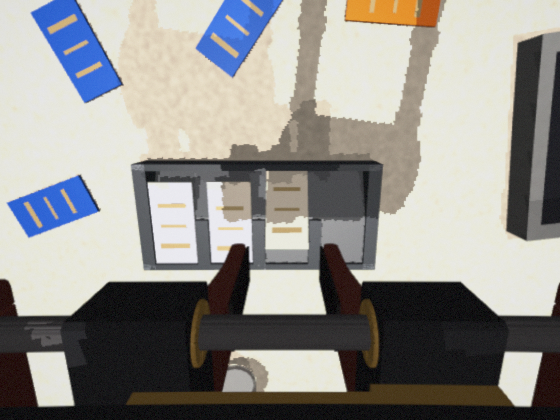

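Plate3 is tipped at 28°, with its far end at tray x = +28. In the picture it sits at column 288, rows 170–265. Now descending and gripping.

```bash
python3 -m pendant '[{"gripper":0.68,"travel":[0.071,-0.0084,-0.1],"spin":0},{"gripper":0.68,"travel":[0.071,-0.0084,-0.2],"spin":0},{"gripper":0.68,"travel":[0.071,-0.0084,-0.26],"spin":0},{"gripper":0.68,"travel":[0.071,-0.0084,-0.268],"spin":0},{"gripper":0.68,"travel":[0.071,-0.0084,-0.268],"spin":0}]'
```

```text
clock: 11.8
eef_pos: [0.5605, -0.1298, 0.2145]
tcp_rot: [0.062, 0.706, -0.062, 0.703]
ft_force: [-0.1, -0.4, -0.3]
width: 0.0595
```

```bash
python3 -m pendant '[{"gripper":0,"travel":[0,0,0.003],"spin":0},{"gripper":0,"travel":[0,0,0.003],"spin":0},{"gripper":0,"travel":[0,0,0.003],"spin":0},{"gripper":0,"travel":[0,0,0.003],"spin":0}]'
python3 - <<'E'
from fit import *
im=grab('side','s6.png'); print(robot.sense()['ft_force'],robot.sense()['eef_pos']); c=cv2.resize(im['color'][160:280,230:400],None,fx=4,fy=4); cv2.imwrite('pics/s6c.png',c[:,:,::-1])
E
```

```text
clock: 12.3
eef_pos: [0.5615, -0.1301, 0.2185]
tcp_rot: [0.062, 0.704, -0.062, 0.704]
ft_force: [0.5, -0.4, -0.6]
width: 0.0392
[ 0.0272 -0.3214 -0.2801] [ 0.5615 -0.1301  0.2186]
```

View pics/s6c.png

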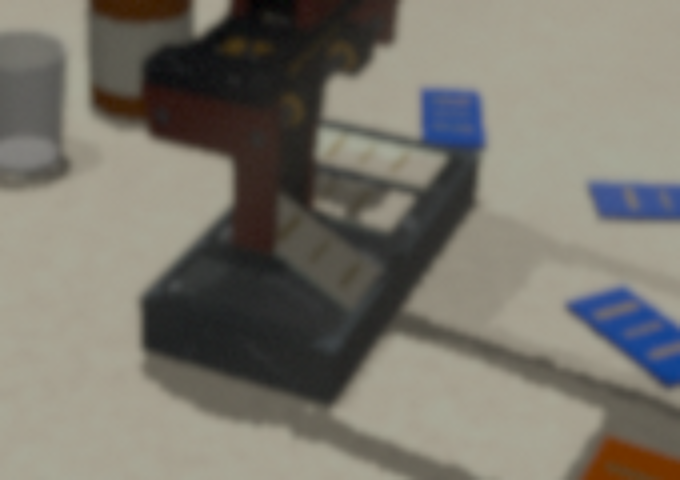

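```bash
python3 -m pendant '[{"gripper":0,"travel":[0,0,0.06],"spin":0},{"gripper":0,"travel":[0,0,0.13],"spin":0},{"gripper":0,"travel":[0,0.05,0.2],"spin":0},{"gripper":0,"travel":[0,0.15,0.2],"spin":0},{"gripper":0,"travel":[-0.005,0.25,0.2],"spin":0.01},{"gripper":0,"travel":[-0.01,0.35,0.2],"spin":0.02},{"gripper":0,"travel":[-0.014,0.45,0.2],"spin":0.03},{"gripper":0,"travel":[-0.014,0.54,0.2],"spin":0.04},{"gripper":0,"travel":[-0.014,0.618,0.2],"spin":0.04},{"gripper":0,"travel":[-0.014,0.618,0.2],"spin":0.04},{"gripper":0,"travel":[-0.014,0.618,0.2],"spin":0.04}]'
python3 - <<'E'
from fit import *
im=grab('side','s7.png');im=grab('wrist','w7.png'); print(robot.sense()['ft_force'],robot.sense()['eef_pos'])
E
```

```text
clock: 13.72
eef_pos: [0.5545, 0.1786, 0.3185]
tcp_rot: [0.017, 0.707, -0.018, 0.707]
ft_force: [0.2, 0.2, -0.4]
width: 0.0394
[ 0.8329 -0.2531 -0.1536] [0.5547 0.1778 0.3186]
```

View pics/s7.png

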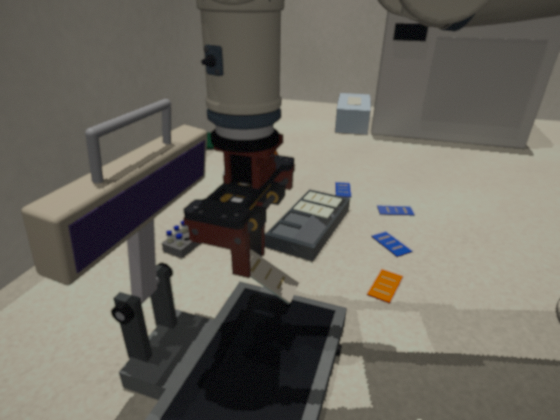

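View pics/w7.png

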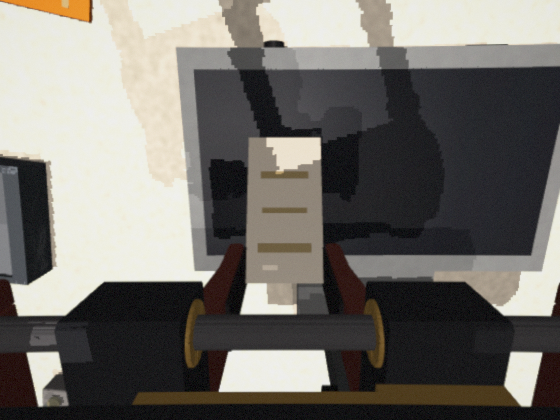

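```bash
cat >> fit.py <<'E'
def dark(im):
    P=cloud(im); z=P[...,2]; g=cv2.cvtColor(im['color'],cv2.COLOR_RGB2GRAY)
    m=((abs(z-.03)<.006)&(P[...,0]>.38)&(P[...,0]<.64)&(P[...,1]>.06)&(P[...,1]<.45)).astype(np.uint8)
    m=cv2.morphologyEx(m,cv2.MORPH_OPEN,np.ones((3,3)))
    return P,m
E
python3 - <<'E'
from fit import *
im=grab('wrist'); P,m=dark(im); Q=P[m>0]
# near edge x_min as function of y ; left edge ymin as function of x
pts=[]
for y0 in np.arange(.12,.36,.01):
    k=Q[abs(Q[:,1]-y0)<.003]
    if len(k)>10: pts.append((y0,k[:,0].min()))
pts=np.array(pts); print('near edge x=',np.polyfit(pts[:,0],pts[:,1],1), np.polyval(np.polyfit(pts[:,0],pts[:,1],1),.25))
pts=[]
for x0 in np.arange(.46,.60,.01):
    k=Q[abs(Q[:,0]-x0)<.003]
    if len(k)>10: pts.append((x0,k[:,1].min()))
pts=np.array(pts);b=np.polyfit(pts[:,0],pts[:,1],1); print('left edge y=',b,np.polyval(b,.53))
print(Q.max(0))
# windows corners in image px
print(ray(im,[[195,70],[556,69],[206,254],[530,255],[177,48],[193,271],[543,270]],.03))
E
```

```text
near edge x= [0.0498 0.4219] 0.43431489030938364
left edge y= [-0.0486  0.1236] 0.09781522615130964
[0.64   0.4023 0.0333]
[[0.4435 0.1155 0.03  ]
 [0.4579 0.383  0.03  ]
 [0.5917 0.1066 0.03  ]
 [0.6062 0.3864 0.03  ]
 [0.4281 0.1042 0.03  ]
 [0.6072 0.0934 0.03  ]
 [0.6209 0.3994 0.03  ]]
```

```bash
python3 -m pendant '[{"gripper":0,"travel":[0,0,-0.08],"spin":0},{"gripper":0,"travel":[0,0,-0.14],"spin":0},{"gripper":0,"travel":[0,0,-0.16],"spin":0},{"gripper":0,"travel":[0,0,-0.17],"spin":0},{"gripper":0,"travel":[0,0,-0.175],"spin":0}]'
python3 - <<'E'
from fit import *
im=grab('side','s8.png'); print(robot.sense()['ft_force'],robot.sense()['eef_pos']); c=cv2.resize(im['color'][200:350,180:350],None,fx=4,fy=4); cv2.imwrite('pics/s8c.png',c[:,:,::-1])
E
```

```text
clock: 14.5
eef_pos: [0.5552, 0.1786, 0.233]
tcp_rot: [0.018, 0.706, -0.018, 0.708]
ft_force: [2.3, -1.0, 4.3]
width: 0.0392
[ 1.9903 -1.1067  3.3384] [0.5551 0.1787 0.2327]
```

View pics/s8c.png

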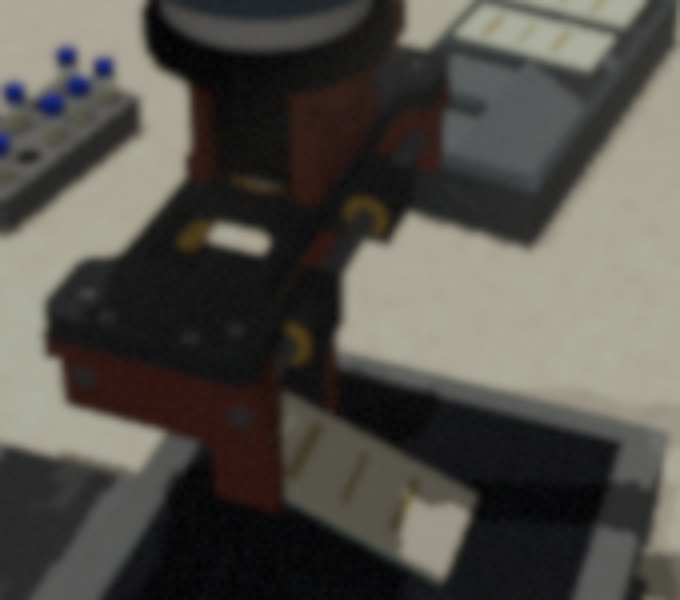

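```bash
python3 -m pendant '[{"gripper":0,"travel":[0,0,-0.01],"spin":0},{"gripper":0,"travel":[0,0,-0.02],"spin":0},{"gripper":0,"travel":[0,0,-0.028],"spin":0},{"gripper":0,"travel":[0,0,-0.034],"spin":0},{"gripper":0,"travel":[0,0,-0.036],"spin":0}]'
python3 - <<'E'
from fit import *
im=grab('side','s9.png'); print(robot.sense()['ft_force'],robot.sense()['eef_pos']); c=cv2.resize(im['color'][200:350,180:350],None,fx=4,fy=4); cv2.imwrite('pics/s9c.png',c[:,:,::-1])
E
```

```text
clock: 15.18
eef_pos: [0.5543, 0.179, 0.2126]
tcp_rot: [0.017, 0.707, -0.018, 0.707]
ft_force: [0.5, 0.9, 3.1]
width: 0.0394
[1.3991 1.2597 2.9982] [0.5543 0.179  0.2126]
```

View pics/s9c.png

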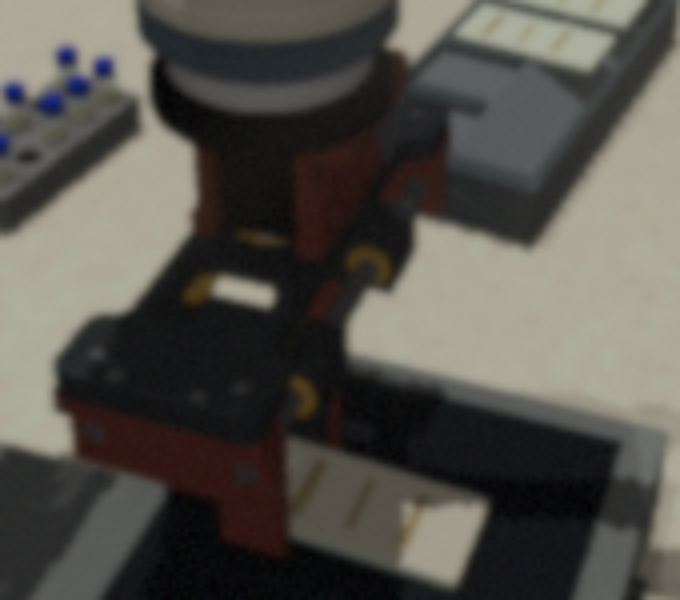

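```bash
python3 -m pendant '[{"gripper":0.62,"travel":[0,0,0],"spin":0},{"gripper":0.62,"travel":[0,0,0],"spin":0},{"gripper":0.62,"travel":[0,0,0],"spin":0},{"gripper":0.62,"travel":[0,0,0.06],"spin":0},{"gripper":0.62,"travel":[0,0,0.15],"spin":0},{"gripper":0.62,"travel":[0,0,0.2],"spin":0},{"gripper":0.62,"travel":[0,0,0.2],"spin":0}]'
python3 - <<'E'
from fit import *
im=grab('wrist','w10.png'); print(robot.sense()['ft_force'],robot.sense()['eef_pos'])
for w in whites(im,z=.034,reg=(.43,.62,.1,.4)): print(w)
im=grab('scene','c10.png')
for w in whites(im,z=.034,reg=(.43,.62,.1,.4)): print(w)
print(tray(im))
E
```

```text
clock: 16.1
eef_pos: [0.5548, 0.179, 0.3157]
tcp_rot: [0.018, 0.705, -0.017, 0.708]
ft_force: [-0.1, 0.2, -0.1]
width: 0.0546
[ 0.0047  0.3239 -0.5771] [0.5546 0.1789 0.3134]
([385, 41, 175, 25, 3475], (array([0.4454, 0.3184]), 124.66024780273438, 15.0121431350708, 87.3257064819336), array([0.4452, 0.3281, 0.0302]))
([172, 45, 62, 225, 3586], (array([0.5173, 0.1214]), 43.13942337036133, 175.025146484375, 87.07015228271484), array([0.476 , 0.1072, 0.0301]))
([259, 44, 123, 23, 2611], (array([0.4406, 0.2104]), 88.41560363769531, 14.401942253112793, 87.1078109741211), array([0.4397, 0.2104, 0.0301]))
([257, 121, 54, 101, 4725], (array([0.5246, 0.1794]), 40.915687561035156, 79.73540496826172, 87.15037536621094), array([0.5216, 0.1795, 0.0342]))
([362, 131, 198, 145, 4210], (array([0.593 , 0.3425]), 98.89692687988281, 175.927490234375, 33.090248107910156), array([0.6078, 0.3526, 0.0303]))
([234, 255, 102, 23, 1789], (array([0.605 , 0.1761]), 86.79374694824219, 20.60114097595215, 87.14311981201172), array([0.6046, 0.1822, 0.0302]))
(array([ 0.5402, -0.1538]), 229.18252563476562, 107.87943267822266, 80.02452850341797)
```

View pics/w10.png

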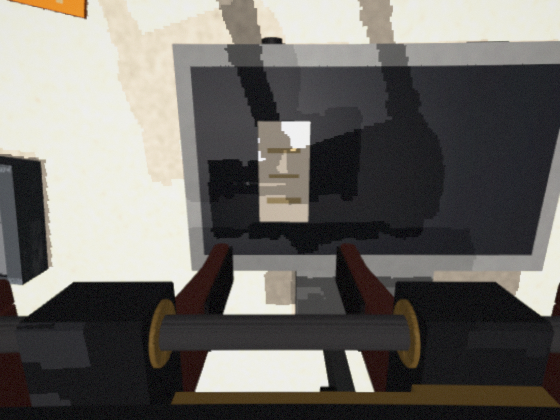

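View pics/c10.png

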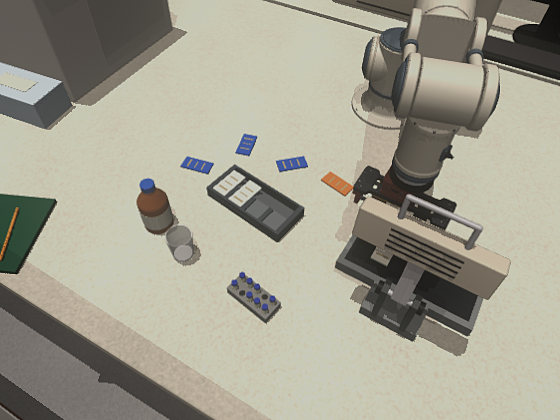

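Plate3 lies flat and square at (284,170) in the wrist view, wholly on the window. The tray hasn't moved. On to plate2.

```bash
python3 -m pendant '[{"gripper":0.3,"travel":[-0.01,-0.1,0],"spin":-0.01},{"gripper":0,"travel":[-0.09,-0.712,0],"spin":-0.04},{"gripper":0,"travel":[-0.09,-0.712,0],"spin":-0.04},{"gripper":0,"travel":[-0.09,-0.712,0],"spin":-0.04},{"gripper":0,"travel":[-0.09,-0.712,0],"spin":-0.04},{"gripper":0,"travel":[-0.09,-0.712,0],"spin":-0.04},{"gripper":0,"travel":[-0.09,-0.712,0],"spin":-0.04},{"gripper":0,"travel":[-0.09,-0.712,0],"spin":-0.04},{"gripper":0,"travel":[-0.09,-0.712,0],"spin":-0.04}]'
python3 - <<'E'
from fit import *
im=grab('wrist','w11.png'); s=robot.sense();print(s['ft_force'],s['eef_pos'],s['width'])
print(tray(im))
for w in whites(im): print(w)
E
```

```text
clock: 17.32
eef_pos: [0.5097, -0.1758, 0.3123]
tcp_rot: [0.062, 0.705, -0.061, 0.704]
ft_force: [-0.5, 0.9, 0.0]
width: 0.0005
[-0.0014 -0.386  -0.4045] [ 0.5098 -0.1757  0.3126] 0.0005650414007381
(array([ 0.5401, -0.1541]), 229.4404296875, 104.73574829101562, 79.88068389892578)
([193, 201, 194, 80, 8679], (array([ 0.5362, -0.1755]), 159.59506225585938, 70.24688720703125, 79.99668884277344), array([ 0.5321, -0.1951,  0.0318]))
([385, 228, 51, 62, 2332], (array([ 0.569 , -0.0785]), 39.74650955200195, 55.717777252197266, 80.16594696044922), array([ 0.5738, -0.0751,  0.0281]))
```

```bash
python3 -m pendant '[{"gripper":0,"travel":[0,-0.002,-0.1],"spin":0},{"gripper":0,"travel":[0,-0.002,-0.16],"spin":0},{"gripper":0,"travel":[0,-0.002,-0.19],"spin":0},{"gripper":0,"travel":[0,-0.002,-0.205],"spin":0},{"gripper":0,"travel":[0,-0.002,-0.211],"spin":0},{"gripper":0,"travel":[-0.005,-0.001,-0.214],"spin":0},{"gripper":0,"travel":[-0.01,0,-0.217],"spin":0},{"gripper":0,"travel":[-0.016,0.001,-0.219],"spin":0},{"gripper":0,"travel":[-0.016,0.001,-0.219],"spin":0}]'
python3 -m pendant '[{"gripper":0,"travel":[-0.002,0.0003,0.03],"spin":0},{"gripper":0.68,"travel":[0,0,0.2],"spin":0},{"gripper":0.68,"travel":[0.03,-0.009,0.3],"spin":0},{"gripper":0.68,"travel":[0.03,-0.009,0.3],"spin":0},{"gripper":0.68,"travel":[0.03,-0.009,0.3],"spin":0}]'
cat > tip.py <<'E'
from fit import *
import sys
y0=float(sys.argv[1])
im=grab('wrist',sys.argv[2]); s=robot.sense(); print(s['ft_force'],s['eef_pos'])
c,w,h,a=tray(im); print(c,w,h,a)
P=cloud(im)
yaw=np.radians(a-90); ex=np.array([np.cos(yaw),np.sin(yaw)]);ey=np.array([-ex[1],ex[0]])
T=c-.001*ex if w>200 else None
if len(sys.argv)>3: T=np.array([float(v) for v in sys.argv[3:5]])
print('origin',T)
d=P[...,:2]-T; tx=d@ex*1000; ty=d@ey*1000
print([(x0,round(float(np.median(P[(abs(tx-x0)<3)&(abs(ty-y0)<12)&(P[...,2]<.08)][:,2]))*1000)) for x0 in range(-45,50,6) if ((abs(tx-x0)<3)&(abs(ty-y0)<12)&(P[...,2]<.08)).sum()])
m=(P[...,2]>.038)&(abs(ty-y0)<30)&(P[...,2]<.07)&(abs(tx)<50)
if m.sum()>20:
    r=np.percentile(tx[m],[1,99]);q=np.percentile(ty[m],[1,99]); print('raised x',r,'y',q); g=T+.019*ex+q.mean()/1000*ey; print('grip target',g, 'delta scaled',(g-s['eef_pos'][:2])/.5,(.2165-s['eef_pos'][2])/.5)
E
python3 tip.py -27 w12.png
```

```text
clock: 18.5
eef_pos: [0.5013, -0.1766, 0.2037]
tcp_rot: [0.062, 0.704, -0.062, 0.704]
ft_force: [-0.7, 1.1, -1.1]
width: 0.0007
clock: 19.12
eef_pos: [0.5166, -0.1811, 0.3549]
tcp_rot: [0.062, 0.704, -0.062, 0.705]
ft_force: [-0.2, -0.5, -1.2]
width: 0.0372
[0.4338 0.117  0.5189] [ 0.5164 -0.181   0.3529]
[ 0.5694 -0.1374] 227.4951934814453 105.37545776367188 81.07396697998047
origin [ 0.5685 -0.1373]
[(-45, 32), (-39, 12), (-33, 15), (-27, 18), (-21, 22), (-15, 25), (-9, 28), (-3, 31), (3, 34), (9, 37), (15, 41), (21, 44), (27, 46), (33, 28), (39, 28), (45, 29)]
raised x [ 8.4649 25.3813] y [-45.9153 -19.6828]
grip target [ 0.5821 -0.1726] delta scaled [0.1316 0.0169] -0.2727223662730874
```

View pics/w12.png

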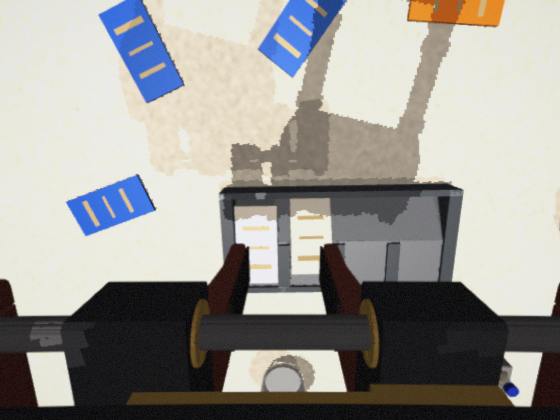

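The tray was knocked about 35 mm aside and now sits at columns 222–460 in the picture. Plate2 is still tipped. I'll re-measure.

```bash
python3 -m pendant '[{"gripper":0.68,"travel":[0.05,0.03,0.03],"spin":0.006},{"gripper":0.68,"travel":[0.05,0.03,0.03],"spin":0.006}]'
python3 - <<'E'
from fit import *
im=grab('scene','c13.png'); print(tray(im)); im=grab('side'); print(tray(im))
E
python3 tip.py -27 w13.png
```

```text
clock: 19.42
eef_pos: [0.542, -0.1654, 0.3668]
tcp_rot: [0.055, 0.706, -0.054, 0.704]
ft_force: [-0.1, 0.5, -0.2]
width: 0.0591
(array([ 0.5732, -0.1368]), 230.24720764160156, 108.4305648803711, 81.42520141601562)
(array([ 0.5707, -0.1368]), 229.2527313232422, 104.50131225585938, 81.31920623779297)
[-0.0661 -0.231   0.4141] [ 0.541  -0.1663  0.3666]
[ 0.5738 -0.1358] 227.7823944091797 104.81541442871094 81.408935546875
origin [ 0.5728 -0.1357]
[(-45, 32), (-39, 12), (-33, 15), (-27, 18), (-21, 22), (-15, 25), (-9, 28), (-3, 31), (3, 34), (9, 37), (15, 41), (21, 44), (27, 45), (33, 28), (39, 28), (45, 29)]
raised x [ 9.0366 26.872 ] y [-44.6267  -5.4092]
grip target [ 0.5879 -0.1632] delta scaled [0.0937 0.006 ] -0.30022107715352925
```

View pics/w13.png

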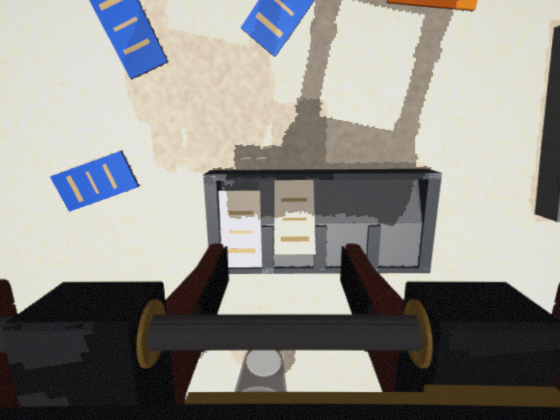

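View pics/c13.png

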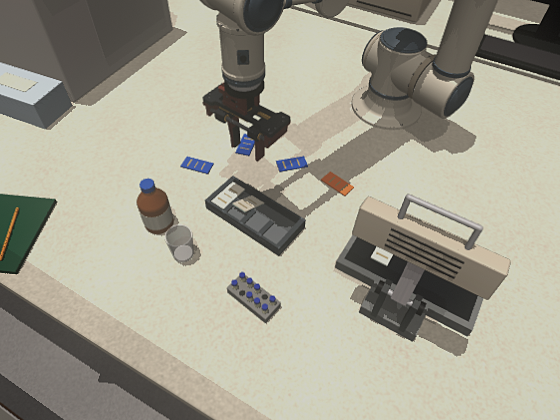

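```bash
python3 -m pendant '[{"gripper":0.68,"travel":[0.093,0.0055,-0.1],"spin":0.002},{"gripper":0.68,"travel":[0.093,0.0055,-0.2],"spin":0.002},{"gripper":0.68,"travel":[0.093,0.0055,-0.28],"spin":0.002},{"gripper":0.68,"travel":[0.093,0.0055,-0.299],"spin":0.002},{"gripper":0.68,"travel":[0.093,0.0055,-0.299],"spin":0.002},{"gripper":0,"travel":[0.093,0.0055,-0.297],"spin":0.002},{"gripper":0,"travel":[0.093,0.0055,-0.297],"spin":0.002},{"gripper":0,"travel":[0.093,0.0055,-0.297],"spin":0.002},{"gripper":0,"travel":[0.093,0.0055,-0.297],"spin":0.002}]'
python3 - <<'E'
from fit import *
im=grab('side','s14.png'); print(robot.sense()['ft_force'],robot.sense()['eef_pos']); c=cv2.resize(im['color'][160:280,230:400],None,fx=4,fy=4); cv2.imwrite('pics/s14c.png',c[:,:,::-1])
E
```

```text
clock: 20.7
eef_pos: [0.5885, -0.1635, 0.2219]
tcp_rot: [0.053, 0.704, -0.053, 0.706]
ft_force: [0.4, -0.1, 5.7]
width: 0.0388
[ 0.6375 -0.2011  6.1243] [ 0.5885 -0.1635  0.2219]
```

View pics/s14c.png

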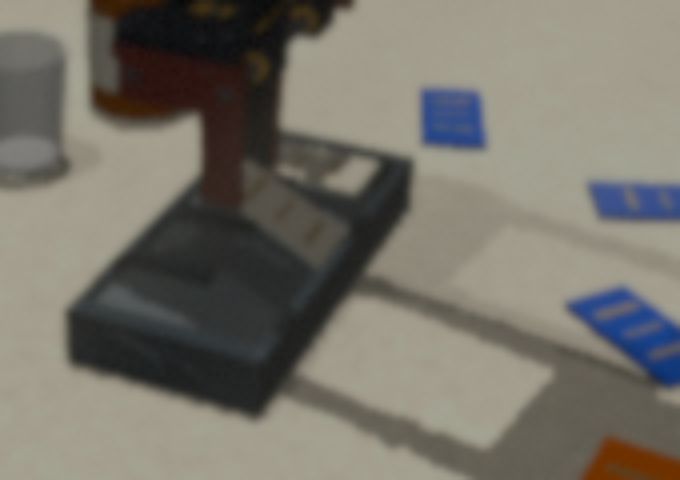

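```bash
python3 -m pendant '[{"gripper":0,"travel":[0,0,0.02],"spin":0},{"gripper":0,"travel":[0,0,0.04],"spin":0},{"gripper":0,"travel":[0,0,0.1],"spin":0},{"gripper":0,"travel":[0,0,0.2],"spin":0},{"gripper":0,"travel":[0,0,0.2],"spin":0}]'
python3 - <<'E'
from fit import *
s=robot.sense();print(s['ft_force'],s['eef_pos'],s['width'])
im=grab('side','s15.png');  c=cv2.resize(im['color'][100:280,200:400],None,fx=3,fy=3); cv2.imwrite('pics/s15c.png',c[:,:,::-1])
im=grab('wrist','w15.png')
P=cloud(im); T=R.from_quat(s['tcp_rot']).as_matrix()
hsv=cv2.cvtColor(im['color'],cv2.COLOR_RGB2HSV)
L=(P-s['eef_pos'])@T  # tool coords
m=(P[...,2]>.07)&(abs(L[...,1])<.018)&(L[...,2]<.02)&(L[...,0]>.12)
q=L[m]*1000
for z0 in range(-80,20,8):
    k=abs(q[:,2]-z0)<4
    if k.sum()>5: print(z0,k.sum(),np.median(q[k,0]))
E
```

```text
clock: 21.38
eef_pos: [0.5885, -0.1635, 0.3262]
tcp_rot: [0.052, 0.702, -0.054, 0.708]
ft_force: [-0.3, -0.4, -0.1]
width: 0.0391
[-0.324  -0.416  -0.0912] [ 0.5885 -0.1635  0.3262] 0.039148215837330115
-64 692 215.3154621848274
-56 952 211.47999757064372
-48 1012 207.1414534882934
-40 1005 202.8872199609795
-32 1062 198.59107180591784
-24 1092 194.3002207541063
-16 1132 190.03289217824408
-8 1172 185.61100824660593
0 1207 181.42959776226928
8 51 179.55692802490873
```

View pics/s15c.png

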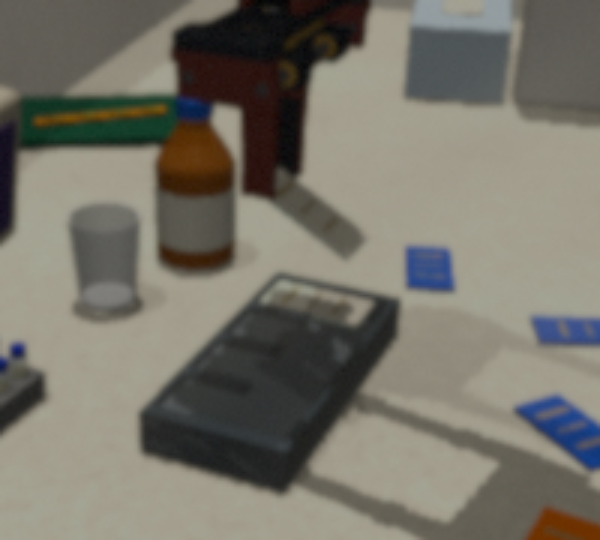

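View pics/w15.png

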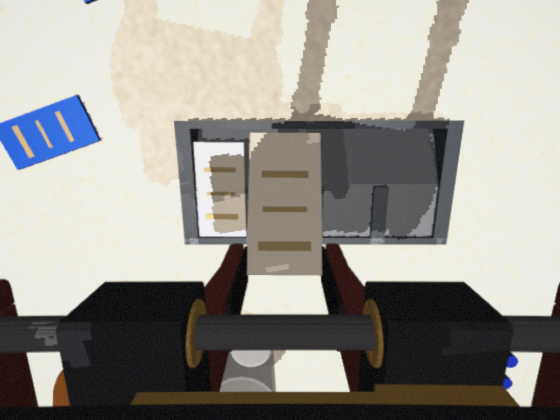

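```bash
python3 -m pendant '[{"gripper":0,"travel":[-0.01,0.07,0],"spin":0},{"gripper":0,"travel":[-0.02,0.17,0],"spin":0.01},{"gripper":0,"travel":[-0.03,0.27,0],"spin":0.02},{"gripper":0,"travel":[-0.04,0.37,0],"spin":0.03},{"gripper":0,"travel":[-0.05,0.47,0],"spin":0.032},{"gripper":0,"travel":[-0.062,0.57,0],"spin":0.032},{"gripper":0,"travel":[-0.062,0.67,0],"spin":0.032},{"gripper":0,"travel":[-0.062,0.76,0],"spin":0.032},{"gripper":0,"travel":[-0.062,0.824,0],"spin":0.032},{"gripper":0,"travel":[-0.062,0.824,0],"spin":0.032},{"gripper":0,"travel":[-0.062,0.824,0],"spin":0.032}]'
python3 -m pendant '[{"gripper":0,"travel":[0,0,-0.08],"spin":0},{"gripper":0,"travel":[0,0,-0.13],"spin":0},{"gripper":0,"travel":[0,0,-0.16],"spin":0},{"gripper":0,"travel":[0,0,-0.165],"spin":0}]'
python3 - <<'E'
from fit import *
im=grab('side','s16.png'); print(robot.sense()['ft_force'],robot.sense()['eef_pos']); c=cv2.resize(im['color'][200:350,150:350],None,fx=3.5,fy=3.5); cv2.imwrite('pics/s16c.png',c[:,:,::-1])
E
```

```text
clock: 22.85
eef_pos: [0.5569, 0.2481, 0.3185]
tcp_rot: [0.017, 0.708, -0.018, 0.706]
ft_force: [-0.3, 0.5, -0.1]
width: 0.0388
clock: 23.35
eef_pos: [0.5571, 0.2477, 0.2372]
tcp_rot: [0.018, 0.707, -0.018, 0.706]
ft_force: [-0.5, -0.8, 1.3]
width: 0.0389
[-1.4891 -0.9254  0.6103] [0.5571 0.2479 0.2378]
```

View pics/s16c.png

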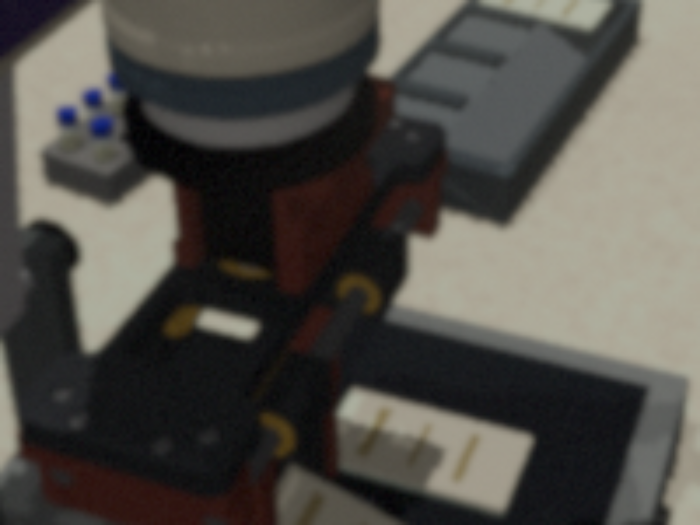

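```bash
python3 -m pendant '[{"gripper":0,"travel":[0,0,-0.01],"spin":0},{"gripper":0,"travel":[0,0,-0.02],"spin":0},{"gripper":0,"travel":[0,0,-0.03],"spin":0},{"gripper":0,"travel":[0,0,-0.04],"spin":0},{"gripper":0,"travel":[0,0,-0.045],"spin":0},{"gripper":0,"travel":[0,0,-0.045],"spin":0}]'
python3 - <<'E'
from fit import *
im=grab('side','s17.png'); print(robot.sense()['ft_force'],robot.sense()['eef_pos']); c=cv2.resize(im['color'][250:400,150:350],None,fx=3.5,fy=3.5); cv2.imwrite('pics/s17c.png',c[:,:,::-1])
E
```

```text
clock: 24.15
eef_pos: [0.5568, 0.2487, 0.2147]
tcp_rot: [0.017, 0.707, -0.018, 0.707]
ft_force: [0.4, -0.9, 2.3]
width: 0.0392
[ 0.055  -0.6737  1.7177] [0.5568 0.2487 0.2149]
```

View pics/s17c.png

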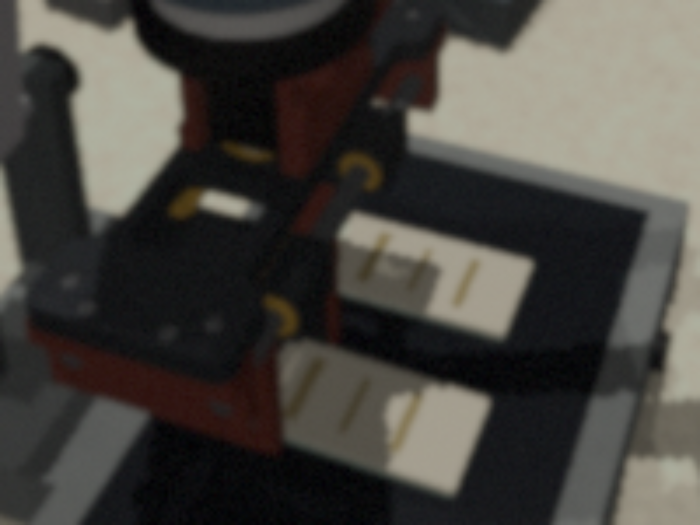

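Nearly flat, so I'll release, lift and check.

```bash
python3 -m pendant '[{"gripper":0,"travel":[0,0,-0.004],"spin":0},{"gripper":0.6,"travel":[0,0,-0.004],"spin":0},{"gripper":0.6,"travel":[0,0,-0.004],"spin":0},{"gripper":0.6,"travel":[0,0,-0.004],"spin":0},{"gripper":0.6,"travel":[0,0,0.06],"spin":0},{"gripper":0.6,"travel":[0,0,0.15],"spin":0},{"gripper":0.6,"travel":[0,0,0.2],"spin":0},{"gripper":0.6,"travel":[0,0,0.2],"spin":0}]'
python3 - <<'E'
from fit import *
im=grab('wrist','w18.png'); print(robot.sense()['ft_force'],robot.sense()['eef_pos'])
for w in whites(im,z=.034,reg=(.46,.59,.13,.38)): print(w)
im=grab('scene','c18.png')
print(tray(im))
E
```

```text
clock: 25.2
eef_pos: [0.5573, 0.2488, 0.3179]
tcp_rot: [0.018, 0.705, -0.017, 0.709]
ft_force: [-0.5, -1.4, -1.0]
width: 0.0528
[-0.2327  0.1116 -0.623 ] [0.5571 0.2487 0.3155]
([258, 116, 52, 101, 4764], (array([0.5235, 0.2496]), 39.95581817626953, 80.06887817382812, 86.6532211303711), array([0.5205, 0.2496, 0.0341]))
([166, 121, 58, 102, 5090], (array([0.5247, 0.1795]), 40.86258316040039, 81.00616455078125, 86.81273651123047), array([0.5218, 0.1793, 0.0341]))
(array([ 0.5745, -0.136 ]), 228.8274688720703, 108.04283905029297, 81.55908203125)
```

View pics/w18.png

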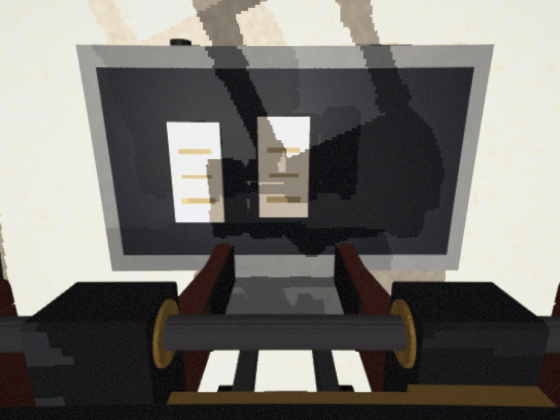

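```bash
python3 -m pendant '[{"gripper":0.3,"travel":[-0.01,-0.1,0],"spin":-0.01},{"gripper":0,"travel":[-0.041,-0.923,0],"spin":-0.032},{"gripper":0,"travel":[-0.041,-0.923,0],"spin":-0.032},{"gripper":0,"travel":[-0.041,-0.923,0],"spin":-0.032},{"gripper":0,"travel":[-0.041,-0.923,0],"spin":-0.032},{"gripper":0,"travel":[-0.041,-0.923,0],"spin":-0.032},{"gripper":0,"travel":[-0.041,-0.923,0],"spin":-0.032},{"gripper":0,"travel":[-0.041,-0.923,0],"spin":-0.032},{"gripper":0,"travel":[-0.041,-0.923,0],"spin":-0.032},{"gripper":0,"travel":[-0.041,-0.923,0],"spin":-0.032},{"gripper":0,"travel":[-0.041,-0.923,0],"spin":-0.032}]'
python3 - <<'E'
from fit import *
im=grab('wrist','w19.png'); s=robot.sense();print(s['ft_force'],s['eef_pos'],s['width'])
print(tray(im))
for w in whites(im): print(w)
E
```

```text
clock: 26.68
eef_pos: [0.5367, -0.2115, 0.3145]
tcp_rot: [0.053, 0.705, -0.052, 0.705]
ft_force: [0.2, 0.3, -0.6]
width: 0.0007
[-0.0827 -0.4876 -0.159 ] [ 0.5367 -0.2115  0.3149] 0.00019739195781591577
(array([ 0.5738, -0.1351]), 227.6450653076172, 104.37615966796875, 81.21349334716797)
([260, 200, 114, 81, 4551], (array([ 0.5667, -0.189 ]), 95.21661376953125, 71.42317962646484, 80.28133392333984), array([ 0.5682, -0.1938,  0.031 ]))
([385, 225, 115, 64, 5138], (array([ 0.5964, -0.0855]), 93.1075668334961, 57.46231460571289, 81.21714782714844), array([ 0.5997, -0.0743,  0.0281]))
```

View pics/w19.png

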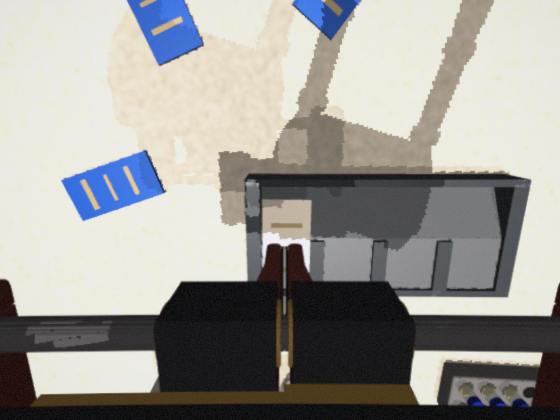

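```bash
python3 -m pendant '[{"gripper":0,"travel":[0,0,-0.1],"spin":0},{"gripper":0,"travel":[0,0,-0.164],"spin":0},{"gripper":0,"travel":[0,0,-0.194],"spin":0},{"gripper":0,"travel":[0,0,-0.209],"spin":0},{"gripper":0,"travel":[0,0,-0.215],"spin":0},{"gripper":0,"travel":[-0.005,0.001,-0.218],"spin":0},{"gripper":0,"travel":[-0.01,0.0015,-0.221],"spin":0},{"gripper":0,"travel":[-0.016,0.0025,-0.2235],"spin":0},{"gripper":0,"travel":[-0.016,0.0025,-0.2235],"spin":0}]'
python3 -m pendant '[{"gripper":0,"travel":[-0.002,0.0003,0.03],"spin":0},{"gripper":0.68,"travel":[0,0,0.2],"spin":0},{"gripper":0.68,"travel":[0.03,-0.009,0.3],"spin":0},{"gripper":0.68,"travel":[0.03,-0.009,0.3],"spin":0},{"gripper":0.68,"travel":[0.03,-0.009,0.3],"spin":0}]'
python3 tip.py -81 w20.png
```

```text
clock: 27.85
eef_pos: [0.5282, -0.2117, 0.2036]
tcp_rot: [0.053, 0.705, -0.053, 0.705]
ft_force: [-1.3, 0.4, 1.9]
width: 0.0007
clock: 28.48
eef_pos: [0.5436, -0.2161, 0.3548]
tcp_rot: [0.053, 0.704, -0.053, 0.706]
ft_force: [0.1, 0.8, -1.0]
width: 0.0365
[-0.1084 -0.4642 -0.0815] [ 0.5434 -0.2161  0.3527]
[ 0.5742 -0.1355] 226.86329650878906 105.01811981201172 81.31208801269531
origin [ 0.5732 -0.1353]
[(-45, 31), (-39, 12), (-33, 15), (-27, 19), (-21, 22), (-15, 25), (-9, 28), (-3, 31), (3, 34), (9, 38), (15, 41), (21, 44), (27, 45), (33, 28), (39, 28), (45, 28)]
raised x [ 7.8403 27.008 ] y [-99.5194 -60.8726]
grip target [ 0.5799 -0.2175] delta scaled [ 0.073  -0.0028] -0.2723363081449079
```

View pics/w20.png

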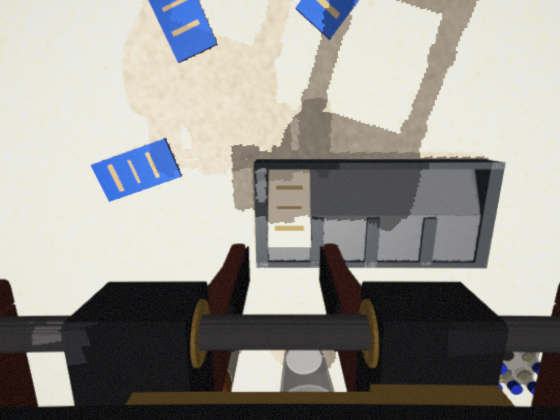

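```bash
python3 -m pendant '[{"gripper":0.68,"travel":[0.073,-0.003,-0.1],"spin":0},{"gripper":0.68,"travel":[0.073,-0.003,-0.2],"spin":0},{"gripper":0.68,"travel":[0.073,-0.003,-0.255],"spin":0},{"gripper":0.68,"travel":[0.073,-0.003,-0.271],"spin":0},{"gripper":0.68,"travel":[0.073,-0.003,-0.271],"spin":0},{"gripper":0.68,"travel":[0.073,-0.003,-0.271],"spin":0}]'
```

```text
clock: 29.28
eef_pos: [0.5797, -0.2175, 0.2171]
tcp_rot: [0.053, 0.706, -0.053, 0.705]
ft_force: [-0.1, -0.1, -0.4]
width: 0.0598
```

```bash
python3 -m pendant '[{"gripper":0,"travel":[0,0,0],"spin":0},{"gripper":0,"travel":[0,0,0],"spin":0},{"gripper":0,"travel":[0,0,0],"spin":0},{"gripper":0,"travel":[0,0,0],"spin":0}]'
python3 -m pendant '[{"gripper":0,"travel":[0,0,0.02],"spin":0},{"gripper":0,"travel":[0,0,0.04],"spin":0},{"gripper":0,"travel":[0,0,0.1],"spin":0},{"gripper":0,"travel":[0,0,0.2],"spin":0},{"gripper":0,"travel":[0,0,0.2],"spin":0}]'
cat > held.py <<'E'
from fit import *
import sys
s=robot.sense();print(s['ft_force'],s['eef_pos'],s['width'])
im=grab('wrist',sys.argv[1])
P=cloud(im); T=R.from_quat(s['tcp_rot']).as_matrix()
L=(P-s['eef_pos'])@T
m=(P[...,2]>.07)&(abs(L[...,1])<.018)&(L[...,2]<.02)&(L[...,0]>.12)
q=L[m]*1000
print([(z0,round(float(np.median(q[abs(q[:,2]-z0)<4,0])),1)) for z0 in range(-80,20,8) if (abs(q[:,2]-z0)<4).sum()>5], np.percentile(q[:,2],[1,99]))
E
python3 held.py w21.png
```

```text
clock: 29.78
eef_pos: [0.58, -0.2176, 0.218]
tcp_rot: [0.053, 0.705, -0.053, 0.705]
ft_force: [0.3, 0.2, 0.6]
width: 0.0393
clock: 30.4
eef_pos: [0.5805, -0.2178, 0.3248]
tcp_rot: [0.052, 0.702, -0.054, 0.709]
ft_force: [-0.8, -0.2, -0.5]
width: 0.0393
[-0.8091 -0.2373 -0.49  ] [ 0.5805 -0.2178  0.3248] 0.039342195380169864
[(-64, 208.3), (-56, 205.0), (-48, 200.6), (-40, 196.4), (-32, 192.1), (-24, 187.8), (-16, 183.6), (-8, 179.2), (0, 174.9), (8, 172.4)] [-63.6104   5.4464]
```

View pics/w21.png

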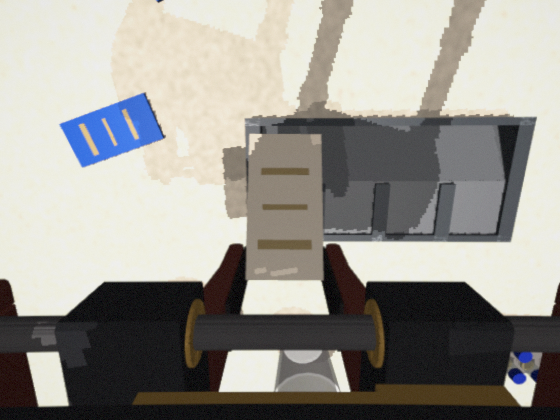

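```bash
python3 -m pendant '[{"gripper":0,"travel":[-0.01,0.07,0],"spin":0},{"gripper":0,"travel":[-0.02,0.17,0],"spin":0.01},{"gripper":0,"travel":[-0.03,0.27,0],"spin":0.02},{"gripper":0,"travel":[-0.041,0.37,0],"spin":0.03},{"gripper":0,"travel":[-0.041,0.47,0],"spin":0.032},{"gripper":0,"travel":[-0.041,0.57,0],"spin":0.032},{"gripper":0,"travel":[-0.041,0.67,0],"spin":0.032},{"gripper":0,"travel":[-0.041,0.77,0],"spin":0.032},{"gripper":0,"travel":[-0.041,0.87,0],"spin":0.032},{"gripper":0,"travel":[-0.041,0.94,0],"spin":0.032},{"gripper":0,"travel":[-0.041,0.94,0],"spin":0.032}]'
python3 -m pendant '[{"gripper":0,"travel":[0,0.09,0],"spin":0},{"gripper":0,"travel":[0,0.133,0],"spin":0},{"gripper":0,"travel":[0,0.133,0],"spin":0},{"gripper":0,"travel":[0,0.133,0],"spin":0}]'
python3 -m pendant '[{"gripper":0,"travel":[0,0,-0.08],"spin":0},{"gripper":0,"travel":[0,0,-0.13],"spin":0},{"gripper":0,"travel":[0,0,-0.15],"spin":0},{"gripper":0,"travel":[0,0,-0.16],"spin":0},{"gripper":0,"travel":[0,0,-0.17],"spin":0},{"gripper":0,"travel":[0,0,-0.175],"spin":0}]'
```

```text
clock: 31.82
eef_pos: [0.5588, 0.2545, 0.3161]
tcp_rot: [0.016, 0.708, -0.017, 0.706]
ft_force: [0.5, -0.4, -1.1]
width: 0.0393
clock: 32.33
eef_pos: [0.5598, 0.3177, 0.3177]
tcp_rot: [0.017, 0.707, -0.018, 0.707]
ft_force: [-0.4, 0.6, -0.3]
width: 0.0394
clock: 33.08
eef_pos: [0.5601, 0.319, 0.232]
tcp_rot: [0.018, 0.706, -0.017, 0.708]
ft_force: [2.5, -0.7, 2.9]
width: 0.0397
```

```bash
python3 -m pendant '[{"gripper":0,"travel":[0,0,-0.01],"spin":0},{"gripper":0,"travel":[0,0,-0.02],"spin":0},{"gripper":0,"travel":[0,0,-0.028],"spin":0},{"gripper":0,"travel":[0,0,-0.034],"spin":0},{"gripper":0,"travel":[0,0,-0.036],"spin":0}]'
python3 - <<'E'
from fit import *
im=grab('side','s22.png'); print(robot.sense()['ft_force'],robot.sense()['eef_pos']); c=cv2.resize(im['color'][250:420,130:350],None,fx=3.3,fy=3.3); cv2.imwrite('pics/s22c.png',c[:,:,::-1])
E
```

```text
clock: 33.7
eef_pos: [0.5593, 0.3189, 0.2124]
tcp_rot: [0.017, 0.707, -0.018, 0.707]
ft_force: [-0.3, -1.9, 6.8]
width: 0.0392
[ 0.5747 -0.9977  3.4656] [0.5593 0.3189 0.2124]
```

View pics/s22c.png

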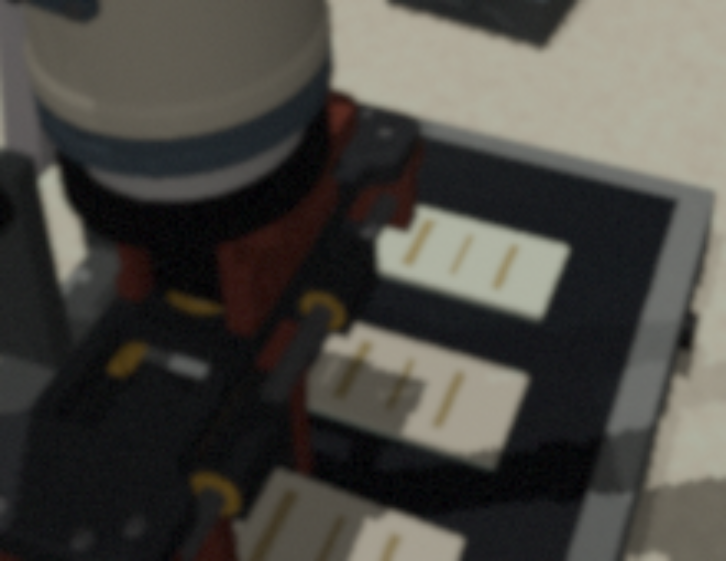

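```bash
python3 -m pendant '[{"gripper":0.6,"travel":[0,0,0],"spin":0},{"gripper":0.6,"travel":[0,0,0],"spin":0},{"gripper":0.6,"travel":[0,0,0],"spin":0},{"gripper":0.6,"travel":[0,0,0.06],"spin":0},{"gripper":0.6,"travel":[0,0,0.15],"spin":0},{"gripper":0.6,"travel":[0,0,0.2],"spin":0},{"gripper":0.6,"travel":[-0.1,-0.13,0.25],"spin":0},{"gripper":0.6,"travel":[-0.1,-0.13,0.25],"spin":0},{"gripper":0.6,"travel":[-0.1,-0.13,0.25],"spin":0}]'
python3 - <<'E'
from fit import *
im=grab('wrist','w23.png'); print(robot.sense()['ft_force'],robot.sense()['eef_pos'])
for w in whites(im,z=.034,reg=(.46,.59,.13,.38)): print(w)
im=grab('side','s23.png')
E
```

```text
clock: 34.88
eef_pos: [0.5091, 0.2532, 0.3376]
tcp_rot: [0.018, 0.707, -0.018, 0.707]
ft_force: [-0.1, 0.2, -0.5]
width: 0.0528
[ 0.345  -0.0219  0.4509] [0.5094 0.2538 0.337 ]
([259, 177, 46, 86, 3850], (array([0.5241, 0.2492]), 40.90106964111328, 79.6384048461914, 87.09895324707031), array([0.5221, 0.2493, 0.0341]))
([336, 177, 51, 87, 3483], (array([0.5281, 0.3195]), 41.13125991821289, 80.51495361328125, 87.02857208251953), array([0.5218, 0.3219, 0.0341]))
([178, 181, 50, 87, 3479], (array([0.5248, 0.1794]), 40.881046295166016, 81.04452514648438, 87.09140014648438), array([0.5179, 0.1771, 0.0341]))
```

View pics/w23.png

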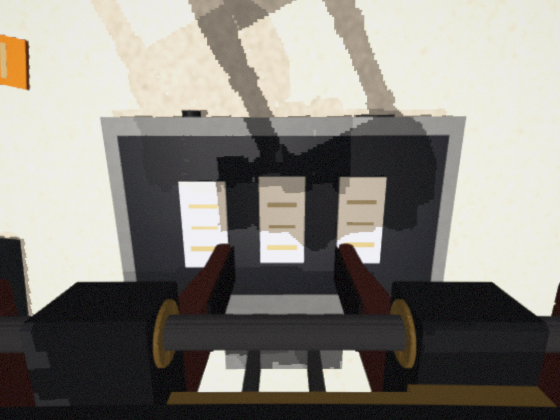

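View pics/s23.png

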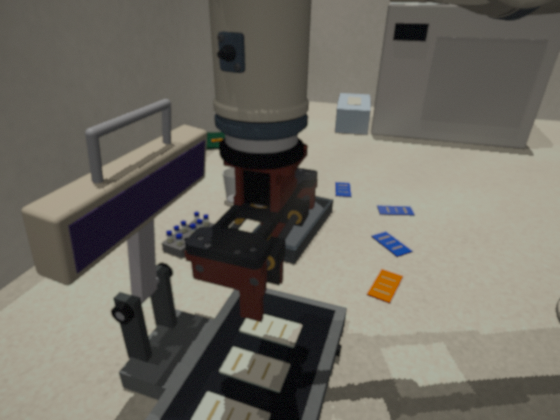

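The three plates lie flat and parallel at (204,224), (282,220) and (361,220), all on the window. Now re-gripping the lamp handle.

```bash
python3 -m pendant '[{"gripper":0.45,"travel":[-0.05,0,0.1],"spin":-0.05},{"gripper":0.45,"travel":[-0.05,0,0.2],"spin":-0.1},{"gripper":0.45,"travel":[-0.05,0,0.3],"spin":-0.16},{"gripper":0.45,"travel":[-0.05,0,0.4],"spin":-0.22},{"gripper":0.45,"travel":[-0.05,0,0.47],"spin":-0.28},{"gripper":0.45,"travel":[-0.05,0,0.48],"spin":-0.34},{"gripper":0.45,"travel":[-0.05,0,0.48],"spin":-0.4},{"gripper":0.45,"travel":[-0.05,0,0.48],"spin":-0.45},{"gripper":0.45,"travel":[-0.05,0,0.48],"spin":-0.498},{"gripper":0.45,"travel":[0.05,-0.01,0.48],"spin":-0.498},{"gripper":0.45,"travel":[0.15,-0.015,0.48],"spin":-0.498},{"gripper":0.45,"travel":[0.15,-0.015,0.48],"spin":-0.498}]'
python3 - <<'E'
from fit import *
for n in ['side','scene','wrist']:
    im=grab(n,n+'24.png'); P=cloud(im)
    m=(P[...,2]>.325)&(P[...,2]<.375)&(P[...,0]>.58)&(P[...,0]<.72)&(P[...,1]>.17)&(P[...,1]<.32); q=P[m]
    if len(q): print(n,len(q),np.median(q,0),q.min(0),q.max(0))
    k=q[q[:,2]>q[:,2].max()-.02] if len(q) else q
    if len(k): print('  top',np.median(k,0))
E
```

```text
clock: 36.48
eef_pos: [0.5904, 0.2476, 0.5695]
tcp_rot: [-0.508, -0.49, 0.515, -0.487]
ft_force: [-0.2, 0.3, -1.0]
width: 0.0398
side 1327 [0.6387 0.2648 0.3434] [0.6332 0.1868 0.325 ] [0.65   0.3056 0.3487]
  top [0.6386 0.2636 0.3437]
scene 647 [0.6466 0.2481 0.3462] [0.6379 0.1851 0.3252] [0.6544 0.3042 0.3505]
  top [0.6466 0.2484 0.3465]
wrist 2211 [0.6436 0.262  0.3472] [0.6373 0.2072 0.3253] [0.6515 0.3047 0.3501]
  top [0.6436 0.2616 0.3473]
```

View pics/side24.png

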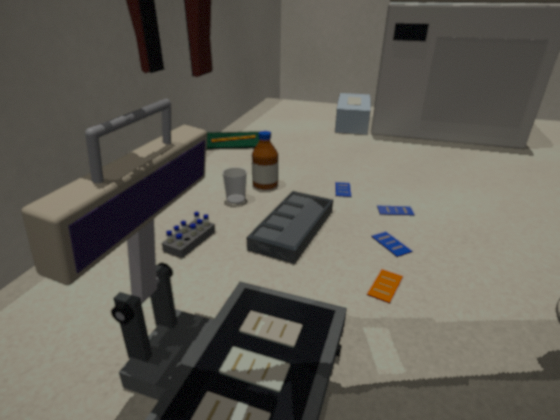

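View pics/wrist24.png

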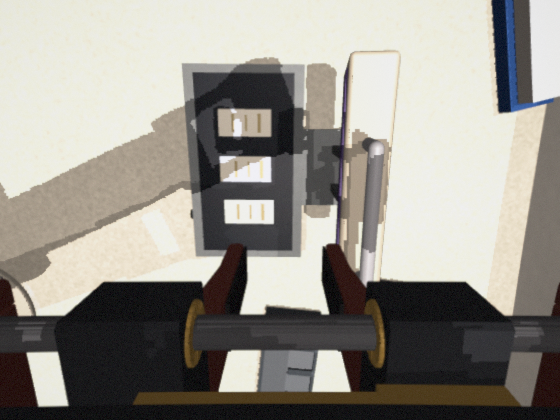

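```bash
python3 -c "
from cell import robot
s=robot.sense();print(s['eef_pos'],s['qpos'])"
python3 -m pendant '[{"gripper":0.45,"travel":[0.05,-0.002,0],"spin":0},{"gripper":0.45,"travel":[0.108,-0.004,0],"spin":0},{"gripper":0.45,"travel":[0.108,-0.004,0],"spin":0},{"gripper":0.45,"travel":[0.108,-0.004,0],"spin":0}]'
```

```text
[0.58440612 0.24710744 0.57700241] [3.46345283e-01 3.19967228e-01 6.54550121e-01 3.62888844e-04
 2.16793835e+00 3.89077260e-01]
clock: 37.12
eef_pos: [0.6368, 0.2447, 0.5791]
tcp_rot: [0.511, 0.489, -0.51, 0.489]
ft_force: [0.0, 0.2, -0.0]
width: 0.0395
```

```bash
python3 -m pendant '[{"gripper":0.45,"travel":[0.01,0,-0.05],"spin":0},{"gripper":0.45,"travel":[0.01,0,-0.1],"spin":0},{"gripper":0.45,"travel":[0.01,0,-0.138],"spin":0},{"gripper":0.45,"travel":[0.01,0,-0.138],"spin":0},{"gripper":0,"travel":[0.01,0,-0.138],"spin":0},{"gripper":0,"travel":[0.01,0,-0.138],"spin":0},{"gripper":0,"travel":[0.01,0,-0.138],"spin":0},{"gripper":0,"travel":[0.01,0,-0.138],"spin":0}]'
```

```text
clock: 38.12
eef_pos: [0.6432, 0.2444, 0.5092]
tcp_rot: [0.511, 0.489, -0.511, 0.489]
ft_force: [-2.2, 0.0, 3.5]
width: 0.009
```

```bash
python3 -m pendant '[{"gripper":0,"travel":[-0.056,0.003,-0.012],"spin":0},{"gripper":0,"travel":[-0.1,0.005,-0.026],"spin":0},{"gripper":0,"travel":[-0.142,0.007,-0.045],"spin":0},{"gripper":0,"travel":[-0.182,0.009,-0.068],"spin":0},{"gripper":0,"travel":[-0.219,0.011,-0.095],"spin":0},{"gripper":0,"travel":[-0.254,0.012,-0.125],"spin":0},{"gripper":0,"travel":[-0.285,0.014,-0.159],"spin":0},{"gripper":0,"travel":[-0.313,0.015,-0.195],"spin":0},{"gripper":0,"travel":[-0.313,0.015,-0.195],"spin":0}]'
```

```text
clock: 39.25
eef_pos: [0.4855, 0.2522, 0.4099]
tcp_rot: [-0.509, -0.49, 0.512, -0.488]
ft_force: [-7.3, 0.9, 0.4]
width: 0.0093
```

```bash
python3 -m pendant '[{"gripper":0,"travel":[-0.024,0.001,-0.04],"spin":0},{"gripper":0,"travel":[-0.044,0.002,-0.081],"spin":0},{"gripper":0,"travel":[-0.06,0.003,-0.124],"spin":0},{"gripper":0,"travel":[-0.071,0.0035,-0.169],"spin":0},{"gripper":0,"travel":[-0.078,0.004,-0.214],"spin":0},{"gripper":0,"travel":[-0.08,0.004,-0.26],"spin":0},{"gripper":0,"travel":[-0.08,0.004,-0.26],"spin":0},{"gripper":0,"travel":[-0.08,0.004,-0.26],"spin":0}]'
cat > lamp.py <<'E'
from fit import *
import sys
s=robot.sense();print(s['ft_force'],s['eef_pos'])
for n in ['scene','side']:
    im=grab(n,n+sys.argv[1]); P=cloud(im)
    V=np.array([.527,.25]); ex=np.array([.9988,-.049]); ey=np.array([.049,.9988])
    d=P[...,:2]-V; vx=d@ex; vy=d@ey; z=P[...,2]
    m=(abs(vy)<.01)&(vx>.055)&(vx<.12)&(z>.09)&(z<.2); q=np.c_[vx[m],z[m]]
    if len(q)>20: b=np.polyfit(q[:,0],q[:,1],1); print(n,'arm top slope -> angle',-np.arctan(b[0]),len(q))
    m=(abs(vy)<.10)&(abs(vy)>.06)&(vx>-.03)&(vx<.03)&(z>.1)&(z<.25)
    q=np.c_[vx[m],z[m]]
    if len(q)>20: b=np.polyfit(q[:,0],q[:,1],1); print(n,'head top slope',-np.arctan(b[0]),len(q),'z at head centre',np.polyval(b,0))
E
python3 lamp.py 25.png
```

```text
clock: 40.25
eef_pos: [0.4448, 0.2544, 0.2776]
tcp_rot: [-0.507, -0.492, 0.514, -0.487]
ft_force: [-12.7, 1.6, -5.2]
width: 0.0089
[-12.74     1.6131  -5.2253] [0.4448 0.2544 0.2776]
scene arm top slope -> angle 0.024585582337800338 305
scene head top slope 0.08448683399841433 1008 z at head centre 0.1347975159375037
side arm top slope -> angle 0.011296282850752114 591
side head top slope 0.013253031782661427 2115 z at head centre 0.13451483487293264
```

View pics/side25.png

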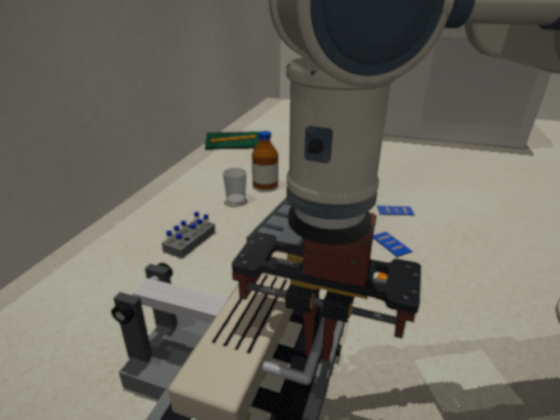

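```bash
python3 -m pendant '[{"gripper":0,"travel":[-0.004,0,-0.004],"spin":0},{"gripper":0,"travel":[-0.006,0,-0.006],"spin":0},{"gripper":0,"travel":[-0.006,0,-0.006],"spin":0}]'
python3 -m pendant '[{"gripper":0.4,"travel":[-0.006,0,-0.006],"spin":0},{"gripper":0.4,"travel":[-0.006,0,-0.006],"spin":0},{"gripper":0.4,"travel":[-0.006,0,-0.006],"spin":0},{"gripper":0.4,"travel":[-0.006,0,0.03],"spin":0},{"gripper":0.4,"travel":[-0.006,0,0.1],"spin":0},{"gripper":0.4,"travel":[-0.006,0,0.2],"spin":0},{"gripper":0.4,"travel":[-0.006,0,0.35],"spin":0},{"gripper":0.4,"travel":[-0.006,-0.2,0.35],"spin":0},{"gripper":0.4,"travel":[-0.006,-0.4,0.35],"spin":0},{"gripper":0.4,"travel":[-0.006,-0.6,0.35],"spin":0},{"gripper":0.4,"travel":[-0.006,-0.6,0.35],"spin":0},{"gripper":0.4,"travel":[-0.006,-0.6,0.35],"spin":0}]'
python3 lamp.py 26.png; python3 - <<'E'
from fit import *
for n in ['scene','side']:
    im=grab(n); 
    for w in whites(im,z=.034,reg=(.46,.59,.13,.38),amin=100): print(n,w)
E
```

```text
clock: 40.72
eef_pos: [0.4434, 0.2542, 0.2775]
tcp_rot: [-0.51, -0.49, 0.511, -0.488]
ft_force: [-6.0, 1.0, 0.7]
width: 0.0094
clock: 42.22
eef_pos: [0.4402, -0.0482, 0.4548]
tcp_rot: [0.511, 0.488, -0.51, 0.49]
ft_force: [1.2, 0.4, 0.8]
width: 0.0348
[1.1518 0.4484 0.7615] [ 0.4402 -0.0482  0.4548]
scene arm top slope -> angle 0.005821947379146629 302
scene head top slope 0.07868500004421004 1024 z at head centre 0.13471324789331396
side arm top slope -> angle 0.008538713079001555 591
side head top slope 0.014058906453133242 2904 z at head centre 0.13435037236481373
scene ([371, 249, 20, 17, 141], (array([0.5519, 0.1777]), 39.259151458740234, 26.359846115112305, 88.27842712402344), array([0.5559, 0.1783, 0.0346]))
scene ([432, 279, 20, 16, 128], (array([0.5576, 0.3189]), 39.647945404052734, 19.694637298583984, 86.6576919555664), array([0.5604, 0.3185, 0.0346]))
```

View pics/side26.png

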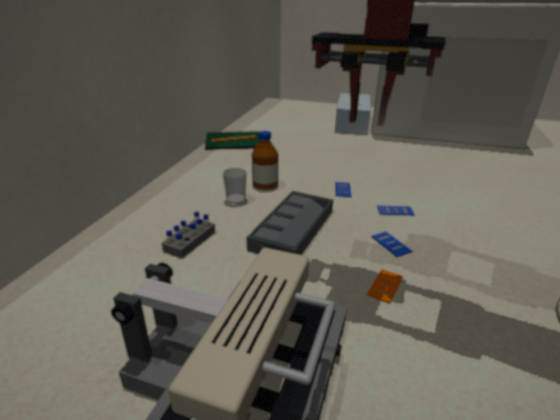

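View pics/scene26.png

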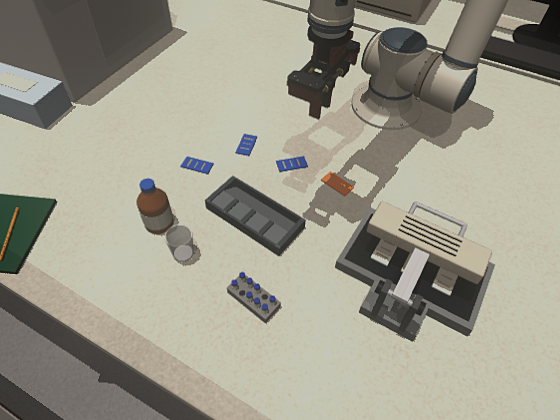

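The lamp is level over the three plates, the tray is empty, and the bottle, beaker and rack are untouched. The robot is clear, so I'm handing in.

```bash
python3 -c "
from cell import robot
print(robot.finish_job())"
```

```text
the job is handed in; nothing more can be done
None
```

The job is done and handed in at about 42 s on the clock. I swung the lamp up to about 1.4 rad. Then I moved all three plates that were there (plate1, plate2 and plate3; the fourth recess was empty) onto the window. Last, I swung the lamp down level and left it there.

**Plates:** after the last one was laid, all three read flat, coated side up and square to the window. Their tops were 34 mm above the bench, with edges at 87.0–87.1° against the window's ~87.2°. They sit about 70 mm apart, with roughly 35 mm to spare at each end.

**Lamp:** the arm measures about 0.006–0.014 rad from level. The scene camera's fit of the head top disagreed, giving 0.08 rad. I put that down to other surfaces being caught in the fit, because the arm fits, the side camera and the head height all say level.

**Not fully checked:** once the lamp was down, the scene camera picked up only the far ends of two plates, both in their places. The middle plate was not re-measured under the lamp.

**Along the way:**
- The tray was knocked about 35 mm aside just after plate2 was tipped, so I measured it again before gripping.
- The first hold on plate2 caught only its last centimetre, with about 6 N on the fingers, but it held.
- The rack, bottle, beaker and look-alike plates appear undisturbed in the last pictures.

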